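# Fit the relay modules and lock the control enclosure

## Task

Fit out the grey control enclosure lying on its back on the bench: turn the key a quarter turn to unlock its door, swing the door wide open by its handle, and press every white relay module on the bench down into a free bay until its spring catches click over its foot. Then shut the door fully, turn the key back to lock it (the only position in which the key comes out), pull the key out and put it in the black tool tray. Leave the loupe, the dish of screws and the cutters where they are.

Things in the scene. Friction and masses are not known exactly. Their poses are not given: they have to be found in the camera images.
- enclosure: grey sheet-steel control enclosure, 150 (x) x 240 (y) x 100 mm high to the door's underside, fixed to the bench, lying on its back with the door on top. Origin: centre of its underside; x away from the robot, y towards the door's hinge, z up. Keep clear of the red coiled hose that hangs behind it, 0.59 m and more ahead of the robot, 0.34 m and more to its left, from 0.21 m up
- door (a joint): angle of the enclosure's door about its hinge, an axis along the enclosure's x at its +y top edge: 0 shut, grows as the free (-y) edge swings up, stop at 1.9 rad. A stiff hinge: beyond about 1.1 rad the door stays where it is left, below that it sinks shut; some 5 N at the handle lifts it. While locked it lifts by only about 0.02 rad
- door_handle (a point): middle of the door's handle: a dark round bar 10 mm thick, 64 mm long between its posts, along the enclosure's x, 36 mm out from the door's outer face and 14 mm from its free edge; at enclosure (-36, -104, 140) mm when shut. The frame turns with the door: y towards the hinge, z out of the outer face
- door_hinge (a point): point of the door's hinge axis straight across from the handle, 222 mm from it along the door, at enclosure (-36, 118, 100) mm
- lock (a joint): angle of the lock cylinder in the door: 0 locked, the only angle where the key draws out; the key turns it counterclockwise seen from above the shut door, to a stop at 1.5 rad. From about 1.1 a cam under the door clears the lip of the box. Stays where it is left; the key has 0.15 rad of play in it
- key: steel key, 54 mm long, 0.04 kg, in the lock at the start, upright, tip at enclosure (46, -85, 88) mm. Origin: tip of its flat blade (12 mm wide along x, 4 mm thick); z towards the bow. At lock angle 0 its x lies along enclosure x and it draws out upwards, 20 mm to be clear; turned, it is held under the lock plate, also while the door swings
- key_bow (a point): centre of the key's black and red plastic bow, on the key's axis 40 mm from the tip: 26 mm wide (key x), 9 mm thick (key y), from 24 to 54 mm above the tip. With the door shut the bow's lower end is 4 mm above the square steel lock plate (28 mm, top at enclosure z = 108 mm)
- bay0 (a point): module bay nearest the door's free edge: centre of its seat, 12 mm above the bench, axes as the enclosure's. A pocket 66 (x) x 40 mm (y), walls 24 mm high; the module's x lies along its x. At each x end an orange sprung nose overhangs the foot by 4 mm, met some 15 mm above the seat; some 8 N pushes the foot past both, and they click over it at the seat
- bay1 (a point): middle bay, 52 mm from bay0 towards the hinge; otherwise as bay0
- bay2 (a point): bay nearest the hinge, 104 mm from bay0; otherwise as bay0. The walls of the enclosure's opening are 72 mm either side of the bays in x
- relay0: white plug-in relay module on a black foot, loose, 62 mm tall, 0.12 kg. Foot 62 (x) x 36 (y) x 10 mm high, its lower edges rounded (5 mm); body 44 (x) x 32 (y). Origin: centre of its underside, z up. Grip the ribbed faces 44 mm apart along its x, fingertips 24 mm or more above its underside to clear the catches. Fits any bay either way round. May be absent
- relay1: as relay0, another module
- relay2: as relay0, another module
- tool_tray: black tool tray, 149 (x) x 229 (y) mm with a 16 mm high rim, fixed; some tools lie in its -y half, its +y half is free. Origin: centre of its underside; floor 2 mm up, inside 136 x 216 mm
- magnifier: foot of the beige magnifier lamp (fixed origin below the bench, of no use); do not run into it: its round head, 210 mm wide, hangs over the conveyor behind the modules about 0.73 m ahead of the robot, 0.12 m to its right and 0.18 to 0.38 m above the bench; its arm runs from there to the right at about 0.55 m height
- loupe: black eye loupe, 37 mm wide, 33 mm tall, standing; leave it alone
- screw_dish: steel dish of screws, 60 mm wide, 16 mm tall; leave it alone
- flush_cutters: blue-handled cutters, 127 mm long, lying; leave them alone
Things that resemble listed ones, but are neither listed nor needed, are in the scene too. Leave any blue look-alike of the relay1 alone.

How it is judged:
By the outcome, as a careful person would: the job done as asked, in the order asked, and still so for the second after the job is handed in, with the robot touching nothing.
Of relay0, relay1, relay2 only 2 to 3 are there at a start; the rules pass over those that are not, and their reading is None.
At some moment in a run one of relay0, relay1, relay2 may be knocked a few centimetres aside while the robot is not near it.
It also fails if it takes over 210 s, if anything falls off the work surface, if the arm or the gripper's body presses on something with over 40 N, if the wrist force passes 120 N, or if a joint passes its speed limit or range.

## Robot

A 7-joint arm with a two-finger parallel gripper is mounted at the origin on a cart in front of the work surface, level with it; the furniture and walls round the work are solid. World frame = base frame: x ahead of the robot, y to its left, z up, the work surface at z = 0. Lengths are in m, angles in rad, forces in N, time in s.
With the tool pointing down it reaches from about 0.4 to 0.875 m from the base axis. Payload 4.4 kg.
Tool frame: the origin (TCP) lies midway between the tips of the shut fingers; the grasp point (between the pads) lies 19 mm behind it (bot.grasp_offset is the distance from the TCP to the grasp point, in m); z points along the fingers, y is the line along which they close (so a half turn about z gives the same grasp; the last joint's range is limited). The gripper opens to 85 mm and grips with 20 to 120 N. Pads are 22 mm wide; open, the fingers measure 114 mm over their backs; the gripper's body (76 mm by 85 mm) begins 54 mm behind the grasp point. The pads swing forward as they close: fully open they stand 13 mm farther back than shut.
Start: joints at [1.272, 0.628, 0.038, 1.517, -0.027, 0.996, -0.02], TCP at [0.15, -0.632, 0.231] pointing down, gripper open.
Joint ranges: [-3.06, 3.06], [-0.37, 2.12], [-1.25, 1.32], [0.18, 2.47], [-1.1, 4.24], [0.23, 1.98], [-2.94, 2.94]. Speed limits (rad/s): [2.57, 2.57, 3.14, 3.14, 3.14, 3.14, 3.14].

## Interface

Orientations are given as a 3x3 rotation matrix whose columns are the frame's x, y, z axes.
In Python, from plant import bot gives the robot as it stands.
- The arm moves only by the tool send_rows, never from a script. Its arguments are lists of equal length, an entry for each row: "fingers": the opening, from 0 (shut) to 1 (fully open); "linear": the shift along the tool's x, y, z each as a share of 0.08 m, from -1 to 1, a list of three; "twist": the turn about the tool's z as a share of 60 degrees, from -1 to 1. In form: {"fingers": [fingers, ...], "linear": [[dx, dy, dz], ...], "twist": [twist, ...]}. A call has 1 to 12 rows; each row is the pose to reach, as a shift and turn from the pose commanded when the call began, along the tool's axes at that moment; what a row does not reach only later rows make up. A row lasts 1/12 s, in which the tool goes at most 41.7 mm and 7.16 degrees, less where a joint would pass 70% of its speed; a pose out of reach is approached as far as the arm can. A call with a number of a shift or a turn outside -1 to 1 is refused whole. A call with a gripper value outside its range is refused whole. The fingers move at their own pace and stop on an object; the grip force is fixed at half the most. Time passes only in rows, so rows that repeat a pose let the fingers close. It gives the time, the measured TCP pose, the force, the opening and the grip force at its end, in the units of the state.
- bot.get_obs(): the state, without advancing time (a new reading comes with each control period).
- bot.camera(name): name is "scene" or "side" or "wrist"; returns the picture (480x640x3 uint8, red, green, blue); there is no depth.
- bot.calibration(name): a dict with "fx", "fy", "cx", "cy" (pixels), "R" (3x3) and "t" (3): a world point X has camera coordinates R X + t; the wrist camera has in their place "hand_eye" (4x4, takes a point from camera to tool coordinates, whose origin is the TCP and whose axes are the flange's). Camera axes: x right, y down, z forward; pixel columns grow to the right and rows downward; lengths in m; the calibration is good to about 2 mm. A picture is of the moment at which its call begins: read the wrist's pose just before it. calibration takes no time and is no camera call.
- bot.close_job(): hands the job in; it is judged then, once.
Trained networks look in the newest picture that a camera, given by its name, has taken for a name from the list of things; names that differ only in an ending like _2 or _b are one class to them, and where a whole thing is asked for, a point or a joint stands for the part that bears it (a point fixed in the world has none). Each returns a list of dicts, best first, with "score" (0 to 1); they miss things now and then, are a little off and sometimes report something else, mostly with a low value. They report only what shows in the picture. A call takes as long as a camera call. They do not tell look-alikes from the thing itself.
- bot.look_for(camera, name): "centre" ([row, column] in pixels, amid what is visible of it).
- bot.spot_point(camera, name): "centre" ([row, column] in pixels: a listed point, or the origin of a listed thing).
The state is a dict: "time_s": time; "joint_pos": joint angles; "dq": joint speeds; "tau": joint torques, N m; "tcp_pos": TCP position; "orientation": TCP orientation; "wrist_force": force on the tool from outside, world axes, zero at the start; "moment": the same for the moment, N m; "gripper_width": finger opening in m; "finger_force": force on a finger pad.
Only numpy, scipy, OpenCV 4.12 (cv2) and the standard library are available. Lean on these libraries where they do the work, as an engineer would, in place of code of your own. Each camera call takes 0.05 s, during which the arm holds its last target. There are 200 camera calls.

## Working session

There is one attempt and no reset: what is moved stays moved. The work goes in short steps, Python scripts to look and compute and a tool call to move; the robot and the scene stay as the last step left them, time stands still between calls to the robot, and variables do not carry over. Pictures are saved under pics/ and viewed, at most 14 in all, crops included, and the job is handed in when it is done.

Besides the shell and the picture viewer there is one more tool, called after "Call:" as name(argument=value, ...) on one line, values as JSON. send_rows: Moves the arm, as the interface text tells. Its arguments: {"type":"object","properties":{"fingers":{"type":"array","items":{"type":"number"}},"linear":{"type":"array","items":{"type":"array","items":{"type":"number","minimum":-1,"maximum":1}}},"twist":{"type":"array","items":{"type":"number","minimum":-1,"maximum":1}}},"required":["fingers","linear","twist"]}

```bash
ls; mkdir -p pics
cat > h.py <<'E'
import numpy as np, cv2
from plant import bot
def P(cam,obs=None):
    c=bot.calibration(cam); K=np.array([[c['fx'],0,c['cx']],[0,c['fy'],c['cy']],[0,0,1]])
    if 'hand_eye' in c:
        o=obs or bot.get_obs(); T=np.eye(4);T[:3,:3]=np.array(o['orientation']);T[:3,3]=o['tcp_pos']
        E=np.linalg.inv(T@np.array(c['hand_eye'])); return K@E[:3]
    return K@np.c_[np.array(c['R']),np.array(c['t'])]
def proj(Pm,X):
    v=Pm@np.r_[X,1]; return np.array([v[1],v[0]])/v[2]
def tri(obsv): # list of (P,(row,col))
    A=[]
    for Pm,(r,c) in obsv: A+= [c*Pm[2]-Pm[0], r*Pm[2]-Pm[1]]
    A=np.array(A); X=np.linalg.lstsq(A[:,:3],-A[:,3],rcond=None)[0]
    return X
def onz(Pm,rc,z):
    r,c=rc; A=np.array([c*Pm[2]-Pm[0], r*Pm[2]-Pm[1]])
    return np.r_[np.linalg.solve(A[:,:2],-A[:,3]-A[:,2]*z),z]
def save(img,n): cv2.imwrite('pics/'+n+'.png',img[:,:,::-1])
E
python3 - <<'E'
from h import *
o=bot.get_obs();print({k:np.round(v,3).tolist() for k,v in o.items()})
for c in ('scene','side','wrist'):
    save(bot.camera(c),c+'0')
    k=bot.calibration(c); print(c,{a:np.round(b,3).tolist() for a,b in k.items()})
for c in ('scene','side'):
    for n in 'door_handle door_hinge key key_bow bay0 relay0 tool_tray loupe screw_dish flush_cutters enclosure'.split():
        print(c,n,[(np.round(d['centre']).tolist(),round(d['score'],2)) for d in bot.spot_point(c,n)][:5])
E
```

```text
pics
{'time_s': 0.0, 'joint_pos': [1.272, 0.629, 0.038, 1.518, -0.027, 0.996, -0.02], 'dq': [-0.0, -0.001, -0.001, 0.001, 0.001, 0.001, -0.0], 'tau': [0.001, -56.342, 1.226, -19.345, 0.011, 0.01, 0.0], 'tcp_pos': [0.15, -0.632, 0.23], 'orientation': [[0.973, 0.231, -0.0], [0.231, -0.973, 0.002], [0.0, -0.002, -1.0]], 'wrist_force': [0.257, 0.249, 0.814], 'moment': [-0.03, -0.014, -0.019], 'finger_force': 0.0, 'gripper_width': 0.086}
scene {'fx': 552.019, 'fy': 552.019, 'cx': 309.928, 'cy': 246.248, 'R': [[0.713, -0.701, 0.016], [-0.531, -0.555, -0.64], [0.458, 0.447, -0.768]], 't': [-0.411, 0.233, 1.614]}
side {'fx': 582.478, 'fy': 582.478, 'cx': 320.775, 'cy': 241.797, 'R': [[-0.991, -0.136, -0.009], [-0.111, 0.845, -0.523], [0.079, -0.517, -0.852]], 't': [0.47, 0.144, 1.508]}
wrist {'fx': 423.094, 'fy': 423.094, 'cx': 317.054, 'cy': 238.266, 'hand_eye': [[0.0, -0.961, -0.275, 0.07], [1.0, -0.0, 0.0, 0.0], [-0.0, -0.275, 0.961, -0.143], [0.0, 0.0, 0.0, 1.0]]}
scene door_handle []
scene door_hinge []
scene key []
scene key_bow []
scene bay0 []
scene relay0 [([351.0, 428.0], 0.64)]
scene tool_tray []
scene loupe []
scene screw_dish []
scene flush_cutters []
scene enclosure [([201.0, 249.0], 0.87)]
side door_handle [([300.0, 320.0], 0.67)]
side door_hinge [([398.0, 303.0], 0.56)]
side key [([312.0, 288.0], 0.61)]
side key_bow [([301.0, 288.0], 0.58)]
side bay0 []
side relay0 [([117.0, 341.0], 0.84), ([274.0, 303.0], 0.72), ([210.0, 309.0], 0.6)]
side tool_tray [([157.0, 322.0], 0.64)]
side loupe []
side screw_dish [([388.0, 350.0], 0.59), ([272.0, 303.0], 0.24)]
side flush_cutters []
side enclosure [([359.0, 297.0], 0.89)]
```

View pics/scene0.png

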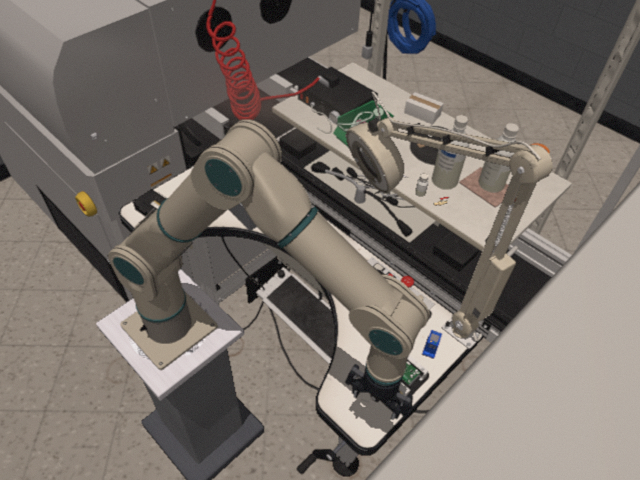

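View pics/side0.png

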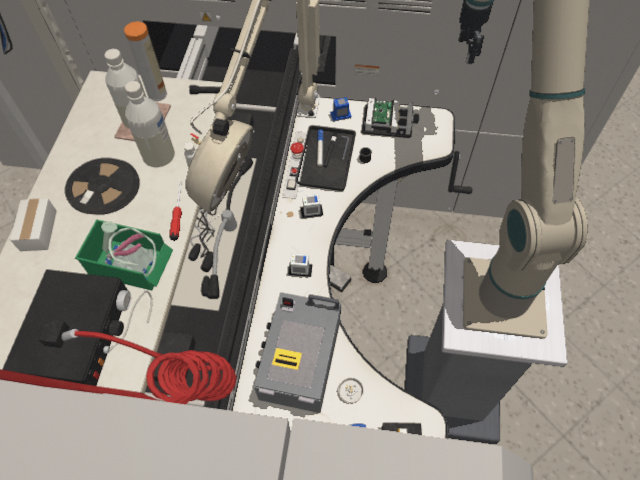

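The scene view shows mainly the arm. The side view shows:
- the enclosure around (col 297, row 350), with the key at (288, 301)
- two white relays at (300, 265) and (311, 205)
- a blue look-alike at (341, 108)
- the tray at (325, 157)

Next I compute rough positions.

Run:
```python
from h import *
S=P('side')
for n,rc,z in [('encl',(359,297),0),('handle',(300,320),.14),('bow',(301,288),.128),('hinge',(398,303),.1),('relA',(274,303),0),('relB',(210,309),0),('tray',(157,322),0),('dish',(390,350),.01)]:
    print(n,onz(S,rc,z).round(3))
for a in [(296,312),(297,338)]: print(onz(S,a,.1).round(3))
```

```text
encl [0.501 0.235 0.   ]
handle [0.456 0.136 0.14 ]
bow [0.531 0.143 0.128]
hinge [0.463 0.357 0.1  ]
relA [ 0.522 -0.     0.   ]
relB [ 0.536 -0.207  0.   ]
tray [ 0.526 -0.404  0.   ]
dish [0.364 0.297 0.01 ]
[0.48  0.109 0.1  ]
[0.417 0.104 0.1  ]
```

Call:
send_rows(fingers=[1,1,1,1,1], linear=[[1,-1,-1],[1,-1,-1],[1,-1,-1],[1,-1,-1],[1,-1,-1]], twist=[0.2225,0.2225,0.2225,0.2225,0.2225])

```text
time_s: 1.67
tcp_pos: [0.2129, -0.5348, 0.3142]
orientation: [[1.0, 0.006, 0.004], [0.006, -1.0, -0.003], [0.004, 0.003, -1.0]]
wrist_force: [0.1, -1.2, -0.9]
gripper_width: 0.0853
finger_force: 0.0
```

Call:
send_rows(fingers=[1,1,1], linear=[[1,-1,-0.5],[1,-1,-0.5],[1,-1,-0.5]], twist=[0,0,0])

```text
time_s: 1.92
tcp_pos: [0.2895, -0.4558, 0.3511]
orientation: [[1.0, -0.002, -0.001], [-0.002, -1.0, 0.0], [-0.001, -0.0, -1.0]]
wrist_force: [1.1, -0.3, 0.6]
gripper_width: 0.0855
finger_force: 0.0
```

Call:
send_rows(fingers=[1,1,1], linear=[[1,-1,0],[1,-1,0],[1,-1,0]], twist=[0,0,0])

```text
time_s: 2.17
tcp_pos: [0.3714, -0.3743, 0.3508]
orientation: [[1.0, 0.001, 0.001], [0.001, -1.0, 0.001], [0.001, -0.001, -1.0]]
wrist_force: [1.2, 0.3, 0.4]
gripper_width: 0.0857
finger_force: 0.0
```

Call:
send_rows(fingers=[1,1,1], linear=[[0.75,-1,0],[0.75,-1,0],[0.75,-1,0]], twist=[0,0,0])

```text
time_s: 2.42
tcp_pos: [0.4328, -0.2918, 0.3504]
orientation: [[1.0, 0.006, 0.001], [0.006, -1.0, 0.003], [0.001, -0.003, -1.0]]
wrist_force: [0.5, 0.8, 0.2]
gripper_width: 0.0852
finger_force: 0.0
```

Call:
send_rows(fingers=[1,1,1], linear=[[0,-1,0],[0,-1,0],[0,-1,0]], twist=[0,0,0])

```text
time_s: 2.67
tcp_pos: [0.43, -0.2092, 0.3505]
orientation: [[1.0, 0.009, -0.001], [0.009, -1.0, 0.005], [-0.001, -0.005, -1.0]]
wrist_force: [0.6, 1.1, 0.0]
gripper_width: 0.0853
finger_force: 0.0
```

Call:
send_rows(fingers=[1,1,1,1], linear=[[0,-1,0],[0,-1,0],[0,-1,0],[0,-1,0]], twist=[0,0,0,0])

```text
time_s: 3.0
tcp_pos: [0.4296, -0.1355, 0.3509]
orientation: [[1.0, 0.003, -0.0], [0.003, -1.0, -0.0], [-0.0, 0.0, -1.0]]
wrist_force: [0.9, 0.1, 1.3]
gripper_width: 0.0851
finger_force: 0.0
```

Run:
```python
from h import *
import json
o=bot.get_obs();img=bot.camera('wrist');save(img,'w1')
W=P('wrist',o); np.save('W1.npy',W); print(np.round(o['tcp_pos'],4),np.round(o['dq'],2))
for n,z in [('relay0',0),('key_bow',.128),('door_handle',.14),('tool_tray',0),('enclosure',0),('key',.088)]:
    for d in bot.spot_point('wrist',n)[:4]: print(n,np.round(d['centre']),round(d['score'],2),onz(W,d['centre'],z).round(3))
```

```text
[ 0.4296 -0.1355  0.3509] [ 0.04  0.01  0.05 -0.02  0.02 -0.    0.01]
relay0 [ 84. 201.] 0.82 [ 0.534 -0.008  0.   ]
relay0 [ 86. 375.] 0.8 [ 0.533 -0.199  0.   ]
tool_tray [101. 558.] 0.79 [ 0.517 -0.403  0.   ]
```

View pics/w1.png

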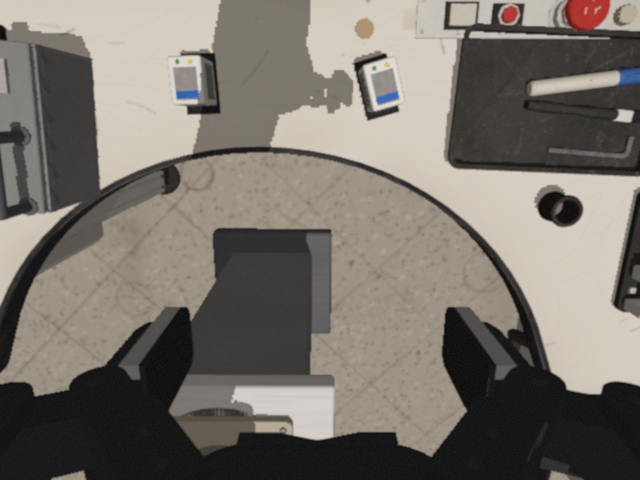

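The wrist view shows two white relays at (190, 82) and (380, 86), with feet roughly along x. The tray is top right, with tools in its -y half. I'll move over to look at the enclosure.

Call:
send_rows(fingers=[1,1,1], linear=[[0,-1,0],[0,-1,0],[0,-1,0]], twist=[0,0,0])

```text
time_s: 3.6
tcp_pos: [0.4296, -0.0493, 0.3514]
orientation: [[1.0, 0.008, 0.0], [0.008, -1.0, 0.004], [0.0, -0.004, -1.0]]
wrist_force: [0.1, 0.7, 1.0]
gripper_width: 0.0854
finger_force: 0.0
```

Call:
send_rows(fingers=[1,1,1,1], linear=[[0,-1,0],[0,-1,0],[0,-1,0],[0,-1,0]], twist=[0,0,0,0])

```text
time_s: 3.93
tcp_pos: [0.4296, 0.0253, 0.3514]
orientation: [[1.0, 0.004, 0.0], [0.004, -1.0, 0.0], [0.0, -0.0, -1.0]]
wrist_force: [0.0, -0.9, -0.4]
gripper_width: 0.0853
finger_force: 0.0
```

Call:
send_rows(fingers=[1,1,1,1], linear=[[0,-0.8,0],[0,-0.8,0],[0,-0.8,0],[0,-0.8,0]], twist=[0,0,0,0])

```text
time_s: 4.27
tcp_pos: [0.4298, 0.0871, 0.3512]
orientation: [[1.0, 0.0, -0.0], [0.0, -1.0, -0.001], [-0.0, 0.001, -1.0]]
wrist_force: [0.1, -0.1, -0.1]
gripper_width: 0.0852
finger_force: 0.0
```

Run:
```python
from h import *
o=bot.get_obs();img=bot.camera('wrist');save(img,'w2')
W=P('wrist',o); np.save('W2.npy',W); print(np.round(o['tcp_pos'],4),np.round(o['dq'],2))
for n,z in [('relay0',0),('key_bow',.128),('door_handle',.14),('tool_tray',0),('enclosure',0),('key',.088),('lock',.108),('door_hinge',.1),('screw_dish',0)]:
    for d in bot.spot_point('wrist',n)[:4]: print(n,np.round(d['centre']),round(d['score'],2),onz(W,d['centre'],z).round(3))
W1=np.load('W1.npy'); S=P('side')
print('relA two wrist tri:',[tri([(W1,(84,201)),(W,d['centre'])]).round(3) for d in bot.spot_point('wrist','relay0')[:2]])
for n in ('key_bow','door_handle','door_hinge','key'):
    d=bot.spot_point('wrist',n); bot
    e={'key_bow':(301,288),'door_handle':(300,320),'door_hinge':(398,303),'key':(312,288)}[n]
    if d: print(n,tri([(S,e),(W,d[0]['centre'])]).round(3))
```

```text
[0.4298 0.0871 0.3512] [ 0.03 -0.01  0.04  0.01  0.01  0.    0.  ]
relay0 [ 86. 402.] 0.64 [ 0.533 -0.007  0.   ]
relay0 [ 88. 577.] 0.64 [ 0.531 -0.2    0.   ]
key_bow [ 73. 241.] 0.9 [0.534 0.148 0.128]
door_handle [177. 264.] 0.94 [0.452 0.131 0.14 ]
enclosure [120. 184.] 0.56 [0.496 0.235 0.   ]
key [ 78. 251.] 0.69 [0.533 0.146 0.088]Traceback (most recent call last):
  File "<stdin>", line 5, in <module>
ValueError: it knows: bay, door_handle, door_hinge, enclosure, flush_cutters, key, key_bow, loupe, magnifier, relay, screw_dish, tool_tray
```

View pics/w2.png

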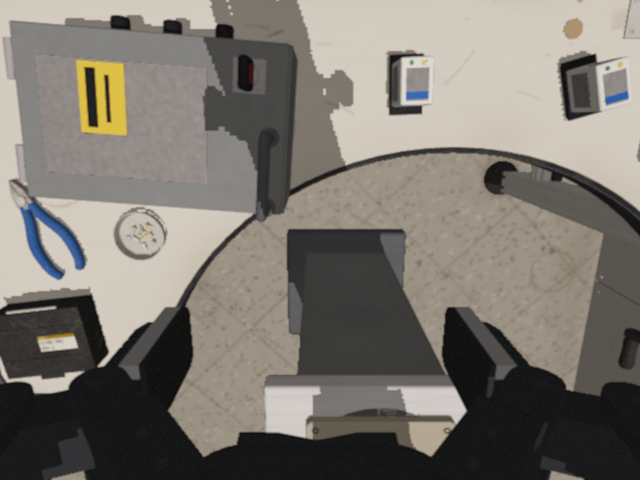

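The wrist view shows the key at (246, 72), the handle at (267, 172), the dish and cutters at left, and relays at (412, 80) and (598, 85). I'll go closer above the key.

Call:
send_rows(fingers=[0.5,0.5,0.5,0.5], linear=[[1,-0.7,1],[1,-0.7,1],[1,-0.7,1],[1,-0.7,1]], twist=[0,0,0,0])

```text
time_s: 4.95
tcp_pos: [0.511, 0.1462, 0.2651]
orientation: [[1.0, 0.002, -0.007], [0.002, -1.0, 0.001], [-0.007, -0.001, -1.0]]
wrist_force: [0.7, -0.1, -0.3]
gripper_width: 0.043
finger_force: 0.0
```

Run:
```python
from h import *
o=bot.get_obs();img=bot.camera('wrist');save(img,'w3')
W=P('wrist',o); np.save('W3.npy',W); print(np.round(o['tcp_pos'],4),np.round(o['dq'],2),np.round(o['joint_pos'],2))
W2=np.load('W2.npy');W1=np.load('W1.npy');S=P('side')
for n,z,p2,ps in [('key_bow',.128,(73,241),(301,288)),('door_handle',.14,(177,264),(300,320)),('enclosure',0,(120,184),(359,297)),('key',.088,(78,251),(312,288))]:
    for d in bot.spot_point('wrist',n)[:2]: print(n,np.round(d['centre']),round(d['score'],2),onz(W,d['centre'],z).round(4),tri([(W,d['centre']),(W2,p2)]).round(3),tri([(W,d['centre']),(W2,p2),(S,ps)]).round(3))
print('relA',tri([(W1,(84,201)),(W2,(86,402))]),'relB',tri([(W1,(86,375)),(W2,(88,577))]))
c=[onz(W2,p,.1) for p in [(22,12),(45,293),(214,284),(190,20)]]
print(np.round(c,3));
```

```text
[0.511  0.1462 0.2651] [ 0.02 -0.09  0.01  0.04 -0.01  0.1   0.03] [-0.17  0.43 -0.23  1.79  0.11  0.94 -2.02]
key_bow [189. 317.] 0.8 [0.5339 0.1456 0.128 ] [0.534 0.146 0.132] [0.532 0.146 0.133]
door_handle [310. 338.] 0.68 [0.4515 0.131  0.14  ] [0.451 0.131 0.14 ] [0.454 0.133 0.138]
key [176. 319.] 0.73 [0.5368 0.1445 0.088 ] [0.535 0.146 0.08 ] [0.534 0.146 0.073]
key [170. 478.] 0.23 [0.5421 0.0251 0.088 ] [0.541 0.106 0.282] [0.537 0.123 0.12 ]
relA [ 0.53351511 -0.00756607 -0.00227087] relB [ 0.53156787 -0.19932367  0.00144035]
[[0.577 0.344 0.1  ]
 [0.559 0.107 0.1  ]
 [0.411 0.118 0.1  ]
 [0.434 0.365 0.1  ]]
```

View pics/w3.png

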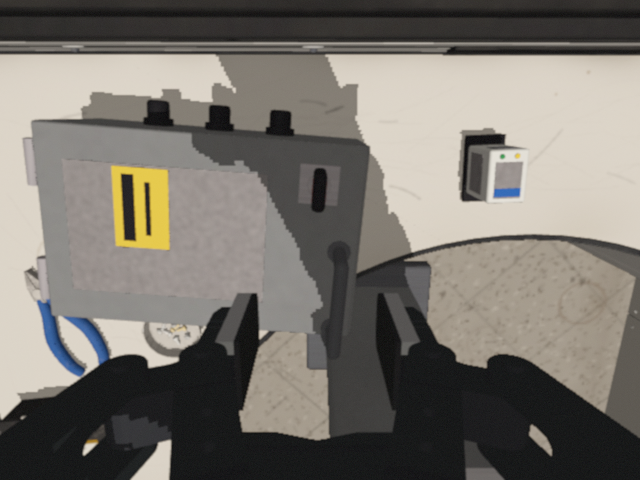

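The view shows the key at (319, 189), blade along enclosure x, and an enclosure yaw of about -0.075 rad. Joint 7 is near its range for a counterclockwise turn, so I flip the tool by 180° clockwise first.

Call:
send_rows(fingers=[0.4,0.4,0.4,0.4,0.4,0.4,0.4,0.4,0.4], linear=[[0,0,0],[0,0,0],[0,0,0],[0,0,0],[0,0,0],[0,0,0],[0,0,0],[0,0,0],[0,0,0]], twist=[1,1,1,1,1,1,1,1,1])

```text
time_s: 5.95
tcp_pos: [0.5095, 0.143, 0.2735]
orientation: [[0.494, -0.869, 0.003], [-0.87, -0.494, 0.001], [0.0, -0.003, -1.0]]
wrist_force: [0.1, 0.4, -0.9]
gripper_width: 0.034
finger_force: 0.0
```

Call:
send_rows(fingers=[0.4,0.4,0.4,0.4,0.4,0.4,0.4,0.4,0.4], linear=[[0,0,0],[0,0,0],[0,0,0],[0,0,0],[0,0,0],[0,0,0],[0,0,0],[0,0,0],[0,0,0]], twist=[1,1,1,1,1,1,1,1,1])

```text
time_s: 6.7
tcp_pos: [0.5102, 0.1178, 0.2363]
orientation: [[-0.459, -0.888, 0.012], [-0.887, 0.459, 0.044], [-0.045, 0.01, -0.999]]
wrist_force: [0.6, -1.3, 1.0]
gripper_width: 0.0343
finger_force: 0.0
```

Call:
send_rows(fingers=[0.4,0.4,0.4,0.4,0.4,0.4,0.4,0.4,0.4], linear=[[0,0,0],[0,0,0],[0,0,0],[0,0,0],[0,0,0],[0,0,0],[0,0,0],[0,0,0],[0,0,0]], twist=[1,1,1,1,1,1,1,1,1])

```text
time_s: 7.45
tcp_pos: [0.429, -0.0121, 0.1924]
orientation: [[-0.896, -0.437, 0.079], [-0.416, 0.888, 0.194], [-0.155, 0.141, -0.978]]
wrist_force: [0.2, -0.8, 0.4]
gripper_width: 0.0343
finger_force: 0.0
```

Call:
send_rows(fingers=[0.4,0.4], linear=[[0,0,0],[0,0,0]], twist=[0.07,0.07])

```text
time_s: 7.62
tcp_pos: [0.4174, -0.0267, 0.1899]
orientation: [[-0.921, -0.383, 0.078], [-0.361, 0.91, 0.204], [-0.149, 0.159, -0.976]]
wrist_force: [-0.9, -0.3, -0.2]
gripper_width: 0.034
finger_force: 0.0
```

Run:
```python
from h import *
o=bot.get_obs();img=bot.camera('wrist');save(img,'w4')
W=P('wrist',o); np.save('W4.npy',W); print(np.round(o['tcp_pos'],4),np.round(o['dq'],2),np.round(o['joint_pos'],2),np.round(o['orientation'],3).tolist())
W3=np.load('W3.npy');W2=np.load('W2.npy')
for n,z,p3 in [('key_bow',.128,(189,317)),('door_handle',.14,(310,338))]:
    for d in bot.spot_point('wrist',n)[:2]:
        p=d['centre'];print(n,np.round(p),round(d['score'],2),onz(W,p,z).round(4),tri([(W,p),(W3,p3)]).round(4))
cv2.imwrite('pics/w4c.png',img[:,:,::-1][0:480,0:640])
```

```text
[ 0.4174 -0.0267  0.1899] [-0.05  0.01 -0.01 -0.04 -0.03  0.02  0.  ] [-0.62  0.75  1.32  2.24 -1.1   1.13 -2.94] [[-0.921, -0.383, 0.078], [-0.361, 0.91, 0.204], [-0.149, 0.159, -0.976]]
key_bow [453. 458.] 0.64 [0.5339 0.1429 0.128 ] [0.5345 0.1451 0.1267]
door_handle [371. 524.] 0.69 [0.4487 0.1337 0.14  ] [0.4499 0.1323 0.1399]
```

The turn sense was the other way: clockwise lowers joint 7, and it hit its limit. I untwist, and no flip is needed for the unlocking turn.

Call:
send_rows(fingers=[0.4,0.4,0.4,0.4,0.4,0.4,0.4,0.4,0.4], linear=[[0,0,0],[0,0,0],[0,0,0],[0,0,0],[0,0,0],[0,0,0],[0,0,0],[0,0,0],[0,0,0]], twist=[-1,-1,-1,-1,-1,-1,-1,-1,-1])

```text
time_s: 8.52
tcp_pos: [0.4197, -0.0237, 0.1896]
orientation: [[-0.113, -0.991, 0.077], [-0.971, 0.127, 0.203], [-0.211, -0.051, -0.976]]
wrist_force: [0.5, 0.1, 0.3]
gripper_width: 0.034
finger_force: 0.0
```

Run:
```python
from h import *
o=bot.get_obs()
print(np.round(o['tcp_pos'],4),np.round(o['joint_pos'],2),np.round(o['orientation'],3).tolist())
```

```text
[ 0.4197 -0.0237  0.1896] [-0.55  0.61  1.09  2.24 -1.01  0.93 -2.03] [[-0.113, -0.991, 0.077], [-0.971, 0.127, 0.203], [-0.211, -0.051, -0.976]]
```

```bash
cat > fit.py <<'E'
import numpy as np, itertools
from scipy.spatial.transform import Rotation as Ro
from scipy.optimize import least_squares
D=[([1.272,.629,.038,1.518,-.027,.996,-.02],[.15,-.632,.23],[[.973,.231,0],[.231,-.973,.002],[0,-.002,-1]]),
([-.17,.43,-.23,1.79,.11,.94,-2.02],[.511,.1462,.2651],[[1,.002,-.007],[.002,-1,.001],[-.007,-.001,-1]]),
([-.62,.75,1.32,2.24,-1.1,1.13,-2.94],[.4174,-.0267,.1899],[[-.921,-.383,.078],[-.361,.91,.204],[-.149,.159,-.976]]),
([-.55,.61,1.09,2.24,-1.01,.93,-2.03],[.4197,-.0237,.1896],[[-.113,-.991,.077],[-.971,.127,.203],[-.211,-.051,-.976]])]
Q=np.array([d[0] for d in D]);Pp=np.array([d[1] for d in D]);R=Ro.from_matrix([d[2] for d in D])
def fk(x,s,Q):
    o=x[:7];a=Q*s+o; L=x[7:]
    A=Ro.identity(len(Q));p=np.zeros((len(Q),3))
    # lengths before each joint: z along plus lateral y and x
    for i in range(7):
        A=A*Ro.from_euler('zyzyzyz'[i],a[:,i])
        if i%2==0:
            k=i//2; p=p+A.apply([L[4+k],L[8+k],L[k]])
    return p,A
def res(x,s,w=.02):
    p,A=fk(x,s,Q)
    return np.r_[((p-Pp)*5).ravel(),(A.inv()*R).as_rotvec().ravel(), w*x[7+4:], w*x[1:6:1]*.3]
if __name__=='__main__':
    best=[]
    for s in itertools.product([1,-1],repeat=7):
        if s[1]*1<0: pass
        s=np.array(s)
        for t in range(3):
            rng=np.random.default_rng(t)
            x0=np.r_[rng.uniform(-3.1,3.1),0,rng.choice([0,np.pi]),0,0,0,rng.uniform(-3,3),.3,.4,.35,.3,np.zeros(8)]
            r=least_squares(res,x0,args=(s,),max_nfev=60); best.append((r.cost,tuple(s.tolist()),r.x))
    best.sort(key=lambda b:b[0])
    for b in best[:8]: print(round(b[0],5),b[1],b[2].round(2).tolist())
E
OMP_NUM_THREADS=1 timeout 500 python3 fit.py
```

```text
3e-05 (-1, 1, -1, 1, -1, 1, -1) [-0.11, -0.0, 0.02, 0.01, -0.01, -0.0, 1.48, 0.34, 0.59, 0.41, 0.35, -0.01, -0.02, 0.03, 0.01, 0.02, -0.03, 0.04, 0.0]
3e-05 (-1, -1, -1, -1, -1, -1, -1) [-3.25, 0.0, 0.02, -0.01, -0.01, 0.0, -1.66, 0.34, 0.59, 0.41, 0.35, 0.01, 0.02, -0.03, 0.01, -0.02, 0.03, -0.04, 0.0]
3e-05 (-1, -1, -1, -1, -1, -1, -1) [3.03, 0.0, 0.02, -0.01, -0.01, 0.0, -1.66, 0.34, 0.59, 0.41, 0.35, 0.01, 0.02, -0.03, 0.01, -0.02, 0.03, -0.04, 0.0]
0.00021 (-1, 1, -1, -1, -1, -1, -1) [-0.1, -0.0, 3.16, -0.01, -0.01, 0.0, -1.65, 0.35, 0.6, 0.41, 0.36, -0.01, 0.02, -0.03, 0.01, 0.02, 0.03, -0.03, 0.0]
0.00021 (-1, 1, -1, -1, -1, -1, -1) [-0.1, -0.0, 3.16, -0.01, -0.01, 0.0, -1.65, 0.35, 0.6, 0.41, 0.36, -0.01, 0.02, -0.03, 0.01, 0.02, 0.03, -0.03, 0.0]
0.00039 (-1, -1, -1, 1, -1, -1, -1) [3.03, 0.0, 3.16, 0.01, 3.13, 0.0, -1.66, 0.34, 0.59, 0.41, 0.35, 0.01, -0.02, -0.03, 0.01, -0.02, -0.03, -0.04, 0.0]
0.00044 (-1, -1, -1, 1, -1, 1, -1) [2.76, -0.01, 3.21, -0.0, -0.05, -0.0, 1.27, 0.3, 0.49, 0.36, 0.25, -0.03, -0.0, 0.03, 0.01, -0.09, -0.01, 0.1, 0.02]
0.00184 (-1, 1, -1, -1, -1, 1, -1) [0.87, 0.01, 2.99, -0.05, 3.24, -0.07, -4.04, -3.55, -0.19, -0.43, -3.41, 0.54, -0.13, -0.45, -0.17, -0.59, -0.14, 0.09, 0.13]
```

```bash
cat > sim.py <<'E'
from fit import *
s=np.array([-1,1,-1,1,-1,1,-1])
x=least_squares(res,[-.11,0,.02,0,0,0,1.48,.34,.59,.41,.35]+[0]*8,args=(s,.003)).x
lo=np.array([-3.06,-.37,-1.25,.18,-1.1,.23,-2.94]);hi=np.array([3.06,2.12,1.32,2.47,4.24,1.98,2.94])
def F(q):
    p,A=fk(x,s,np.array([q])); return p[0],A[0]
def step(q,tp,tR,wr=.3,reg=.02):
    f=lambda z:np.r_[(F(z)[0]-tp),wr*(F(z)[1].inv()*tR).as_rotvec(),reg*.1*(z-q)]
    return least_squares(f,np.clip(q,lo+1e-3,hi-1e-3),bounds=(lo,hi)).x
if __name__=='__main__':
    q=np.array(D[3][0]);p,A=F(q)
    print(np.abs(res(x,s,0)).max(), x.round(3).tolist())
    # check the failure
    for wr in (.1,.3,1):
        q=np.array(D[1][0]);p,A=F(q)
        for k in range(3):
            for j in range(1,9): q=step(q,p,A*Ro.from_rotvec([0,0,np.pi/3*j/8]),wr)
            p2,A2=F(q);print('fail',wr,q.round(2),p2.round(3),A2.as_matrix()[:,2].round(3)); p,A=p2,A2
    for name,path in {'in69':[(.3,.15,.35),(.25,.3,.35),(.16,.40,.35)]+[(.16-.03*i,.40-.08*i,.35) for i in range(1,5)],
        'out-111':[(.3,-.3,.4),(.0,-.6,.4),(-.2,-.55,.4)]+[(-.2-.03*i,-.55-.08*i,.4) for i in range(1,7)],
        'in-here':[(.42-.06*i,-.02,.3) for i in range(6)]}.items():
      for wr in (.1,.3,1):
        q=np.array(D[3][0]);p,A=F(q);out=[]
        for t in path:
            n=4;p0=p
            for j in range(1,n+1): q=step(q,p0+(np.array(t)-p0)*j/n,A,wr)
            p,A=F(q); out.append(A.as_matrix()[:2,2].round(3).tolist())
        print(name,wr,out,p.round(3),q.round(2))
E
OMP_NUM_THREADS=1 python3 sim.py
```

```text
0.004937986068588144 [-0.113, -0.0, 0.019, 0.005, -0.014, -0.003, 1.479, 0.344, 0.593, 0.409, 0.352, -0.013, -0.015, 0.031, 0.008, 0.022, -0.03, 0.038, 0.001]
fail 0.1 [-0.37  0.44  0.05  1.78 -0.03  0.93 -2.93] [0.511 0.146 0.265] [-0.006  0.002 -1.   ]
fail 0.1 [-1.04  0.74  1.32  1.89 -0.92  1.21 -2.94] [0.511 0.144 0.263] [ 0.028  0.11  -0.994]
fail 0.1 [-0.8   0.78  1.32  1.96 -1.1   1.47 -2.94] [0.5   0.128 0.26 ] [-0.002  0.405 -0.915]
fail 0.3 [-0.37  0.44  0.05  1.78 -0.03  0.93 -2.93] [0.511 0.146 0.265] [-0.006  0.002 -1.   ]
fail 0.3 [-1.03  0.77  1.32  1.9  -0.92  1.19 -2.94] [0.511 0.133 0.249] [ 0.024  0.085 -0.996]
fail 0.3 [-0.66  0.75  1.32  2.17 -1.1   1.33 -2.94] [0.442 0.043 0.223] [ 0.066  0.374 -0.925]
fail 1 [-0.37  0.44  0.05  1.78 -0.03  0.93 -2.93] [0.511 0.146 0.265] [-0.006  0.002 -1.   ]
fail 1 [-1.    0.82  1.32  1.93 -0.93  1.15 -2.94] [0.507 0.105 0.217] [ 0.004  0.025 -1.   ]
fail 1 [-0.47  0.72  1.32  2.43 -1.1   0.92 -2.94] [ 0.314 -0.091  0.158] [ 0.038  0.101 -0.994]
in69 0.1 [[-0.021, 0.311], [-0.105, 0.424], [-0.164, 0.522], [-0.206, 0.554], [-
[... 972 characters left out ...]
0.199], [0.074, 0.199], [0.074, 0.199], [0.074, 0.199], [0.071, 0.189], [0.059, 0.157], [0.041, 0.11], [0.02, 0.05]] [-0.317 -0.859  0.334] [ 1.8   1.19  1.17  0.18 -1.1   1.93 -1.26]
in-here 0.1 [[0.074, 0.199], [0.074, 0.199], [0.074, 0.199], [0.074, 0.199], [0.074, 0.199], [0.074, 0.199]] [ 0.12 -0.02  0.3 ] [-0.31 -0.33  0.65  2.45 -0.04  0.97 -2.94]
in-here 0.3 [[0.074, 0.199], [0.074, 0.199], [0.074, 0.199], [0.074, 0.199], [0.074, 0.199], [0.074, 0.199]] [ 0.12 -0.02  0.3 ] [-0.31 -0.33  0.64  2.45 -0.04  0.97 -2.94]
in-here 1 [[0.074, 0.199], [0.074, 0.199], [0.074, 0.199], [0.074, 0.199], [0.074, 0.199], [0.074, 0.199]] [ 0.12 -0.02  0.3 ] [-0.31 -0.33  0.64  2.45 -0.04  0.97 -2.94]
```

```bash
cat > s2.py <<'E'
from sim import *
for az in (-95,-111):
  u=np.array([np.cos(np.radians(-111)),np.sin(np.radians(-111)),0])
  e=np.array([np.cos(np.radians(az)),np.sin(np.radians(az)),0])
  for z in (.6,.75):
   for wr in (.3,.5,1):
    q=np.array(D[3][0]);p,A=F(q);out=[]
    for t in [(.32,-.3,.4),(.1,-.5,.55),e*.55+[0,0,z]]+[e*.55+[0,0,z]+u*.08*i for i in range(1,8)]:
        p0=p;A0=A
        for j in range(1,5): q=step(q,p0+(np.array(t)-p0)*j/4,A0,wr)
        p,A=F(q); out.append(A.as_matrix()[:2,2].round(2).tolist()+[p.round(2).tolist()])
    print(az,z,wr,out[2:],q.round(2))
E
OMP_NUM_THREADS=1 python3 s2.py
python3 - <<'E'
import sys; sys.path.insert(0,'.')
from h import *
S=P('scene')
for X in [(-.2,-.55,.75),(-.3,-.8,.75),(-.1,-.5,.6),(-.2,-.7,1.1),(0,-.9,.4)]: print(X,proj(S,np.array(X)).round())
E
```

```text
-95 0.6 0.3 [[0.07, 0.2, [-0.05, -0.55, 0.6]], [0.07, 0.15, [-0.08, -0.62, 0.59]], [0.06, 0.07, [-0.1, -0.69, 0.59]], [0.04, -0.02, [-0.13, -0.76, 0.59]], [0.02, -0.13, [-0.16, -0.83, 0.58]], [-0.0, -0.27, [-0.18, -0.89, 0.58]], [-0.04, -0.43, [-0.21, -0.96, 0.58]], [-0.08, -0.58, [-0.24, -1.03, 0.58]]] [ 1.7   1.    1.02  0.18 -1.1   1.43 -1.42]
-95 0.6 0.5 [[0.07, 0.2, [-0.05, -0.55, 0.6]], [0.07, 0.17, [-0.07, -0.61, 0.58]], [0.06, 0.11, [-0.1, -0.68, 0.57]], [0.05, 0.03, [-0.13, -0.74, 0.57]], [0.03, -0.06, [-0.15, -0.81, 0.56]], [0.02, -0.16, [-0.18, -0.86, 0.56]], [-0.01, -0.29, [-0.2, -0.92, 0.55]], [-0.05, -0.43, [-0.23, -0.98, 0.54]]] [ 1.7   1.    1.06  0.18 -1.1   1.62 -1.42]
-95 0.6 1 [[0.07, 0.2, [-0.05, -0.55, 0.6]], [0.07, 0.19, [-0.07, -0.61, 0.58]], [0.07, 0.16, [-0.1, -0.67, 0.55]], [0.06, 0.12, [-0.12, -0.72, 0.53]], [0.06, 0.07, [-0.15, -0.77, 0.52]], [0.04, 0.01, [-0.17, -0.81, 0.5]], [0.03, -0.06, [-0.19, -0.85, 0.5]], [0.01, -0.13, [-0.2, -0.88, 0.49]]] [ 1.69  1.02  1.13  0.18 -1.1   1.92 -1.4 ]
-95 0.75 0.3 [[0.06, -0.02, [-0.04, -0.54, 0.71]], [0.06, -0.13, 
[... 2541 characters left out ...]
.71]], [-0.11, -0.28, [-0.3, -0.77, 0.7]], [-0.15, -0.38, [-0.32, -0.83, 0.69]], [-0.2, -0.5, [-0.34, -0.89, 0.69]], [-0.24, -0.61, [-0.37, -0.96, 0.68]]] [ 1.81  0.89  1.1   0.18 -1.1   1.45 -1.26]
-111 0.75 1 [[0.06, 0.15, [-0.18, -0.48, 0.63]], [0.04, 0.1, [-0.21, -0.54, 0.63]], [0.01, 0.04, [-0.23, -0.61, 0.63]], [-0.01, -0.02, [-0.26, -0.67, 0.63]], [-0.03, -0.08, [-0.28, -0.72, 0.63]], [-0.06, -0.15, [-0.3, -0.77, 0.62]], [-0.09, -0.21, [-0.31, -0.81, 0.62]], [-0.11, -0.29, [-0.33, -0.85, 0.6]]] [ 1.81  0.91  1.17  0.18 -1.1   1.84 -1.25]
(-0.2, -0.55, 0.75) [376. 187.]
(-0.3, -0.8, 0.75) [609. 257.]
(-0.1, -0.5, 0.6) [358. 234.]
(-0.2, -0.7, 1.1) [282. 242.]
(0, -0.9, 0.4) [537. 448.]
```

The arm fits a Gen3-like model and the tool is left tilted by 12°. Pulling against the reach limit towards azimuth -111° should undo it, so I move into the free space on the right and do that.

Call:
send_rows(fingers=[0.4,0.4,0.4], linear=[[0.73,0.17,-0.84],[0.73,0.17,-0.84],[0.73,0.17,-0.84]], twist=[0,0,0])

```text
time_s: 8.77
tcp_pos: [0.3941, -0.0984, 0.2452]
orientation: [[-0.124, -0.989, 0.083], [-0.971, 0.138, 0.196], [-0.206, -0.056, -0.977]]
wrist_force: [0.6, -0.6, -0.1]
gripper_width: 0.0339
finger_force: 0.0
```

Call:
send_rows(fingers=[0.4,0.4,0.4], linear=[[0.73,0.17,-0.84],[0.73,0.17,-0.84],[0.73,0.17,-0.84]], twist=[0,0,0])

```text
time_s: 9.02
tcp_pos: [0.3679, -0.1673, 0.2982]
orientation: [[-0.125, -0.989, 0.083], [-0.971, 0.139, 0.195], [-0.204, -0.056, -0.977]]
wrist_force: [-0.0, -1.0, -0.1]
gripper_width: 0.0338
finger_force: 0.0
```

Call:
send_rows(fingers=[0.4,0.4,0.4], linear=[[0.73,0.17,-0.84],[0.73,0.17,-0.84],[0.73,0.17,-0.84]], twist=[0,0,0])

```text
time_s: 9.27
tcp_pos: [0.3416, -0.2356, 0.3509]
orientation: [[-0.125, -0.989, 0.082], [-0.971, 0.139, 0.194], [-0.203, -0.055, -0.978]]
wrist_force: [-0.6, -0.7, -0.3]
gripper_width: 0.0341
finger_force: 0.0
```

Call:
send_rows(fingers=[0.4,0.4,0.4], linear=[[0.73,0.17,-0.84],[0.73,0.17,-0.84],[0.73,0.17,-0.84]], twist=[0,0,0])

```text
time_s: 9.52
tcp_pos: [0.3151, -0.3036, 0.4032]
orientation: [[-0.125, -0.989, 0.079], [-0.971, 0.139, 0.193], [-0.202, -0.053, -0.978]]
wrist_force: [-0.2, -0.5, 0.8]
gripper_width: 0.0342
finger_force: 0.0
```

Call:
send_rows(fingers=[0.4,0.4,0.4,0.4], linear=[[0.78,0.77,-0.85],[0.78,0.77,-0.85],[0.78,0.77,-0.85],[0.78,0.77,-0.85]], twist=[0,0,0,0])

```text
time_s: 9.85
tcp_pos: [0.239, -0.3676, 0.4525]
orientation: [[-0.129, -0.989, 0.078], [-0.971, 0.141, 0.195], [-0.204, -0.05, -0.978]]
wrist_force: [-0.1, -0.5, 0.3]
gripper_width: 0.0342
finger_force: 0.0
```

Call:
send_rows(fingers=[0.4,0.4,0.4,0.4], linear=[[0.78,0.77,-0.85],[0.78,0.77,-0.85],[0.78,0.77,-0.85],[0.78,0.77,-0.85]], twist=[0,0,0,0])

```text
time_s: 10.18
tcp_pos: [0.1654, -0.4327, 0.5022]
orientation: [[-0.128, -0.989, 0.075], [-0.97, 0.141, 0.196], [-0.204, -0.048, -0.978]]
wrist_force: [0.2, 0.9, 0.2]
gripper_width: 0.034
finger_force: 0.0
```

Run:
```python
from h import *
o=bot.get_obs()
print(np.round(o['tcp_pos'],4),np.round(o['joint_pos'],2),np.round(o['orientation'],3).tolist())
```

```text
[ 0.1654 -0.4327  0.5022] [ 0.52  0.42  1.17  1.43 -0.44  1.75 -1.61] [[-0.128, -0.989, 0.075], [-0.97, 0.141, 0.196], [-0.204, -0.048, -0.978]]
```

Call:
send_rows(fingers=[0.4,0.4,0.4], linear=[[0.2,0.93,-0.47],[0.2,0.93,-0.47],[0.2,0.93,-0.47]], twist=[0,0,0])

```text
time_s: 10.43
tcp_pos: [0.0843, -0.4433, 0.5323]
orientation: [[-0.132, -0.988, 0.075], [-0.97, 0.144, 0.197], [-0.205, -0.047, -0.978]]
wrist_force: [-1.6, 0.8, 0.1]
gripper_width: 0.034
finger_force: 0.0
```

Call:
send_rows(fingers=[0.4,0.4,0.4], linear=[[0.2,0.93,-0.47],[0.2,0.93,-0.47],[0.2,0.93,-0.47]], twist=[0,0,0])

```text
time_s: 10.68
tcp_pos: [0.0056, -0.4558, 0.5618]
orientation: [[-0.133, -0.988, 0.074], [-0.97, 0.145, 0.197], [-0.206, -0.046, -0.978]]
wrist_force: [-1.5, 1.1, -0.1]
gripper_width: 0.0341
finger_force: 0.0
```

Call:
send_rows(fingers=[0.4,0.4,0.4], linear=[[0.2,0.93,-0.47],[0.2,0.93,-0.47],[0.2,0.93,-0.47]], twist=[0,0,0])

```text
time_s: 10.93
tcp_pos: [-0.0692, -0.4692, 0.5903]
orientation: [[-0.128, -0.989, 0.073], [-0.97, 0.14, 0.2], [-0.208, -0.045, -0.977]]
wrist_force: [-0.0, 0.8, -0.1]
gripper_width: 0.0341
finger_force: 0.0
```

Call:
send_rows(fingers=[0.4,0.4,0.4], linear=[[0.2,0.93,-0.47],[0.2,0.93,-0.47],[0.2,0.93,-0.47]], twist=[0,0,0])

```text
time_s: 11.18
tcp_pos: [-0.1034, -0.4763, 0.5894]
orientation: [[-0.115, -0.99, 0.077], [-0.968, 0.129, 0.214], [-0.222, -0.05, -0.974]]
wrist_force: [-0.7, -1.3, -1.1]
gripper_width: 0.0341
finger_force: 0.0
```

Run:
```python
from h import *
o=bot.get_obs()
print(np.round(o['tcp_pos'],4),np.round(o['joint_pos'],2),np.round(o['orientation'],3).tolist())
```

```text
[-0.1034 -0.4763  0.5894] [ 1.59  0.35  0.29  1.05 -0.12  1.98 -1.43] [[-0.115, -0.99, 0.077], [-0.968, 0.129, 0.214], [-0.222, -0.05, -0.974]]
```

```bash
cat > s3.py <<'E'
from sim import *
import sys
sys.argv
def go(q,d,n,wr):
    p,A=F(q);out=[]
    for k in range(n):
        p0=p;A0=A
        for j in range(1,3): q=step(q,p0+np.array(d)*j/2,A0,wr)
        p,A=F(q); out.append((A.as_matrix()[:2,2].round(3).tolist(),p.round(2).tolist()))
    return q,out
if __name__=='__main__':
    q0=np.array([1.59,.35,.29,1.05,-.12,1.97,-1.43])
    print(F(q0)[0],F(q0)[1].as_matrix()[:,2])
    for d in [(0,0,.08),(-.03,-.075,0),(-.02,-.05,.06),(.0,-.08,0),(.02,.05,.06)]:
        for wr in (.3,.5,.8):
            q,o=go(q0,d,5,wr); print(d,wr,o,q.round(2))
E
OMP_NUM_THREADS=1 python3 s3.py
```

```text
[-0.10843592 -0.49966547  0.60514528] [ 0.09010612  0.19846626 -0.97595698]
(0, 0, 0.08) 0.3 [([0.07, 0.088], [-0.11, -0.49, 0.66]), ([0.048, -0.033], [-0.1, -0.49, 0.72]), ([0.026, -0.153], [-0.1, -0.49, 0.77]), ([0.004, -0.271], [-0.1, -0.48, 0.83]), ([-0.017, -0.384], [-0.1, -0.48, 0.88])] [ 1.86  0.12 -0.05  0.66 -0.13  1.98 -1.54]
(0, 0, 0.08) 0.5 [([0.078, 0.13], [-0.1, -0.49, 0.64]), ([0.064, 0.054], [-0.1, -0.48, 0.68]), ([0.051, -0.022], [-0.1, -0.47, 0.72]), ([0.038, -0.1], [-0.09, -0.47, 0.75]), ([0.024, -0.177], [-0.09, -0.47, 0.79])] [ 1.87  0.12 -0.1   0.87 -0.08  1.98 -1.55]
(0, 0, 0.08) 0.8 [([0.084, 0.163], [-0.1, -0.49, 0.63]), ([0.077, 0.124], [-0.1, -0.47, 0.65]), ([0.071, 0.085], [-0.09, -0.46, 0.67]), ([0.064, 0.045], [-0.09, -0.45, 0.69]), ([0.058, 0.005], [-0.08, -0.45, 0.71])] [ 1.85  0.15 -0.11  1.03 -0.05  1.98 -1.55]
(-0.03, -0.075, 0) 0.3 [([0.082, 0.161], [-0.14, -0.57, 0.6]), ([0.069, 0.105], [-0.17, -0.64, 0.59]), ([0.051, 0.039], [-0.19, -0.71, 0.58]), ([0.03, -0.039], [-0.22, -0.77, 0.57]), ([0.005, -0.125], [-0.24, -0.83, 0.55])] [ 1.75  0.93  0.94 
[... 2257 characters left out ...]
69]), ([0.067, -0.038], [-0.04, -0.35, 0.73]), ([0.071, -0.142], [-0.02, -0.3, 0.77]), ([0.082, -0.25], [-0.0, -0.26, 0.8])] [ 1.17 -0.26  0.3   1.15 -0.02  1.98 -1.83]
(0.02, 0.05, 0.06) 0.5 [([0.084, 0.161], [-0.09, -0.45, 0.64]), ([0.078, 0.112], [-0.06, -0.39, 0.67]), ([0.072, 0.056], [-0.04, -0.34, 0.69]), ([0.076, -0.004], [-0.02, -0.3, 0.71]), ([0.087, -0.065], [0.01, -0.26, 0.73])] [ 0.98 -0.22  0.42  1.29 -0.01  1.98 -1.88]
(0.02, 0.05, 0.06) 0.8 [([0.087, 0.179], [-0.09, -0.44, 0.63]), ([0.084, 0.155], [-0.06, -0.39, 0.65]), ([0.08, 0.129], [-0.04, -0.34, 0.67]), ([0.083, 0.103], [-0.01, -0.3, 0.68]), ([0.09, 0.076], [0.01, -0.26, 0.68])] [ 0.69 -0.18  0.65  1.37 -0.01  1.98 -1.95]
```

Call:
send_rows(fingers=[0.4,0.4,0.4,0.4], linear=[[-0.19,0.3,-0.99],[-0.19,0.3,-0.99],[-0.19,0.3,-0.99],[-0.19,0.3,-0.99]], twist=[0,0,0,0])

```text
time_s: 11.52
tcp_pos: [-0.1287, -0.4578, 0.6124]
orientation: [[-0.126, -0.99, 0.065], [-0.976, 0.135, 0.171], [-0.178, -0.042, -0.983]]
wrist_force: [-0.2, 0.2, 0.3]
gripper_width: 0.0338
finger_force: 0.0
```

Call:
send_rows(fingers=[0.4,0.4,0.4,0.4], linear=[[-0.19,0.3,-0.99],[-0.19,0.3,-0.99],[-0.19,0.3,-0.99],[-0.19,0.3,-0.99]], twist=[0,0,0,0])

```text
time_s: 11.85
tcp_pos: [-0.1493, -0.4402, 0.6314]
orientation: [[-0.126, -0.991, 0.052], [-0.982, 0.132, 0.132], [-0.137, -0.034, -0.99]]
wrist_force: [0.4, 0.3, -0.2]
gripper_width: 0.0342
finger_force: 0.0
```

Call:
send_rows(fingers=[0.4,0.4,0.4,0.4], linear=[[-0.14,0,-1],[-0.14,0,-1],[-0.14,0,-1],[-0.14,0,-1]], twist=[0,0,0,0])

```text
time_s: 12.18
tcp_pos: [-0.1475, -0.4281, 0.6513]
orientation: [[-0.127, -0.991, 0.038], [-0.987, 0.13, 0.09], [-0.094, -0.026, -0.995]]
wrist_force: [-0.0, -0.2, 0.1]
gripper_width: 0.0343
finger_force: 0.0
```

Call:
send_rows(fingers=[0.4,0.4,0.4,0.4], linear=[[-0.1,0,-1],[-0.1,0,-1],[-0.1,0,-1],[-0.1,0,-1]], twist=[0,0,0,0])

```text
time_s: 12.52
tcp_pos: [-0.1461, -0.4178, 0.6697]
orientation: [[-0.129, -0.991, 0.024], [-0.99, 0.13, 0.05], [-0.053, -0.018, -0.998]]
wrist_force: [-0.4, -0.0, -0.3]
gripper_width: 0.0338
finger_force: 0.0
```

Call:
send_rows(fingers=[0.4,0.4,0.4,0.4], linear=[[-0.05,0,-1],[-0.05,0,-1],[-0.05,0,-1],[-0.05,0,-1]], twist=[0,0,0,0])

```text
time_s: 12.85
tcp_pos: [-0.1444, -0.4103, 0.6872]
orientation: [[-0.13, -0.991, 0.01], [-0.991, 0.13, 0.01], [-0.011, -0.009, -1.0]]
wrist_force: [0.6, -0.2, 0.7]
gripper_width: 0.0342
finger_force: 0.0
```

Run:
```python
from h import *
o=bot.get_obs()
print(np.round(o['tcp_pos'],4),np.round(o['joint_pos'],2),np.round(o['orientation'],3).tolist())
```

```text
[-0.1444 -0.4103  0.6872] [ 1.64  0.16  0.29  1.02 -0.06  1.98 -1.37] [[-0.13, -0.991, 0.01], [-0.991, 0.13, 0.01], [-0.011, -0.009, -1.0]]
```

Call:
send_rows(fingers=[0.4,0.4,0.4,0.4], linear=[[0,0,-0.27],[0,0,-0.27],[0,0,-0.27],[0,0,-0.27]], twist=[0,0,0,0])

```text
time_s: 13.18
tcp_pos: [-0.1439, -0.4092, 0.6925]
orientation: [[-0.13, -0.992, 0.006], [-0.992, 0.13, -0.003], [0.003, -0.006, -1.0]]
wrist_force: [-0.1, -0.4, -0.2]
gripper_width: 0.0339
finger_force: 0.0
```

Call:
send_rows(fingers=[0.4,0.4,0.4,0.4], linear=[[0.48,-0.66,0.62],[0.48,-0.66,0.62],[0.48,-0.66,0.62],[0.48,-0.66,0.62]], twist=[0,0,0,0])

```text
time_s: 13.52
tcp_pos: [-0.0947, -0.4548, 0.6413]
orientation: [[-0.126, -0.992, 0.007], [-0.992, 0.126, 0.002], [-0.002, -0.006, -1.0]]
wrist_force: [-1.1, -0.2, 1.4]
gripper_width: 0.0342
finger_force: 0.0
```

Call:
send_rows(fingers=[0.4,0.4,0.4,0.4], linear=[[0.48,-0.66,0.62],[0.48,-0.66,0.62],[0.48,-0.66,0.62],[0.48,-0.66,0.62]], twist=[0,0,0,0])

```text
time_s: 13.85
tcp_pos: [-0.0482, -0.4994, 0.5932]
orientation: [[-0.128, -0.992, 0.005], [-0.992, 0.128, -0.0], [-0.001, -0.005, -1.0]]
wrist_force: [-0.5, 0.5, 0.1]
gripper_width: 0.0343
finger_force: 0.0
```

Call:
send_rows(fingers=[0.4,0.4,0.4,0.4,0.4,0.4,0.4,0.4], linear=[[0,0,0],[0,0,0],[0,0,0],[0,0,0],[0,0,0],[0,0,0],[0,0,0],[0,0,0]], twist=[-0.78,-0.78,-0.78,-0.78,-0.78,-0.78,-0.78,-0.78])

```text
time_s: 14.52
tcp_pos: [-0.0508, -0.4988, 0.5962]
orientation: [[0.633, -0.774, 0.005], [-0.774, -0.633, -0.006], [0.008, 0.0, -1.0]]
wrist_force: [0.2, -0.3, 0.2]
gripper_width: 0.0339
finger_force: 0.0
```

Call:
send_rows(fingers=[0.4,0.4,0.4,0.4,0.4,0.4,0.4,0.4], linear=[[0,0,0],[0,0,0],[0,0,0],[0,0,0],[0,0,0],[0,0,0],[0,0,0],[0,0,0]], twist=[-0.77,-0.77,-0.77,-0.77,-0.77,-0.77,-0.77,-0.77])

```text
time_s: 15.18
tcp_pos: [-0.0501, -0.499, 0.5956]
orientation: [[0.997, -0.081, 0.005], [-0.081, -0.997, -0.005], [0.005, 0.005, -1.0]]
wrist_force: [-0.1, 0.0, -0.4]
gripper_width: 0.0339
finger_force: 0.0
```

Run:
```python
from h import *
o=bot.get_obs()
print(np.round(o['tcp_pos'],4),np.round(o['joint_pos'],2),np.round(o['orientation'],4).tolist())
```

```text
[-0.0501 -0.499   0.5956] [ 1.63  0.22 -0.01  1.18 -0.    1.73 -0.04] [[0.9967, -0.0808, 0.0048], [-0.0807, -0.9967, -0.0055], [0.0053, 0.0051, -1.0]]
```

Call:
send_rows(fingers=[0.4,0.4,0.4], linear=[[0.92,-0.23,0.47],[0.92,-0.23,0.47],[0.92,-0.23,0.47]], twist=[0,0,0])

```text
time_s: 15.43
tcp_pos: [0.0331, -0.4843, 0.5551]
orientation: [[0.997, -0.072, 0.01], [-0.072, -0.997, 0.001], [0.01, -0.002, -1.0]]
wrist_force: [-0.6, 0.5, -0.5]
gripper_width: 0.0341
finger_force: 0.0
```

Call:
send_rows(fingers=[0.4,0.4,0.4], linear=[[0.92,-0.23,0.47],[0.92,-0.23,0.47],[0.92,-0.23,0.47]], twist=[0,0,0])

```text
time_s: 15.68
tcp_pos: [0.1082, -0.4714, 0.5178]
orientation: [[0.997, -0.071, 0.009], [-0.071, -0.998, 0.002], [0.009, -0.002, -1.0]]
wrist_force: [0.0, -0.5, -0.6]
gripper_width: 0.0339
finger_force: 0.0
```

Call:
send_rows(fingers=[0.4,0.4,0.4], linear=[[0.92,-0.23,0.47],[0.92,-0.23,0.47],[0.92,-0.23,0.47]], twist=[0,0,0])

```text
time_s: 15.93
tcp_pos: [0.1829, -0.4585, 0.4804]
orientation: [[0.997, -0.071, 0.009], [-0.071, -0.998, 0.002], [0.008, -0.003, -1.0]]
wrist_force: [-0.1, 0.2, -0.0]
gripper_width: 0.0343
finger_force: 0.0
```

Call:
send_rows(fingers=[0.4,0.4,0.4], linear=[[0.92,-0.23,0.47],[0.92,-0.23,0.47],[0.92,-0.23,0.47]], twist=[0,0,0])

```text
time_s: 16.18
tcp_pos: [0.2576, -0.4458, 0.4429]
orientation: [[0.997, -0.071, 0.008], [-0.071, -0.997, 0.003], [0.008, -0.003, -1.0]]
wrist_force: [0.2, 1.0, -0.5]
gripper_width: 0.0342
finger_force: 0.0
```

Call:
send_rows(fingers=[0.4,0.4,0.4], linear=[[0.4,-1,0.24],[0.4,-1,0.24],[0.4,-1,0.24]], twist=[0,0,0])

```text
time_s: 16.43
tcp_pos: [0.2925, -0.3657, 0.4259]
orientation: [[0.997, -0.071, 0.006], [-0.072, -0.997, 0.001], [0.006, -0.002, -1.0]]
wrist_force: [0.0, 0.5, -0.8]
gripper_width: 0.0347
finger_force: 0.0
```

Call:
send_rows(fingers=[0.4,0.4,0.4], linear=[[0.4,-1,0.24],[0.4,-1,0.24],[0.4,-1,0.24]], twist=[0,0,0])

```text
time_s: 16.68
tcp_pos: [0.3302, -0.2887, 0.407]
orientation: [[0.997, -0.071, 0.006], [-0.071, -0.997, 0.0], [0.006, -0.001, -1.0]]
wrist_force: [0.1, 1.3, 0.1]
gripper_width: 0.0342
finger_force: 0.0
```

Call:
send_rows(fingers=[0.4,0.4,0.4], linear=[[0.4,-1,0.24],[0.4,-1,0.24],[0.4,-1,0.24]], twist=[0,0,0])

```text
time_s: 16.93
tcp_pos: [0.3682, -0.2117, 0.3877]
orientation: [[0.997, -0.071, 0.007], [-0.071, -0.997, -0.0], [0.006, -0.0, -1.0]]
wrist_force: [-0.8, 0.5, 0.2]
gripper_width: 0.0341
finger_force: 0.0
```

Call:
send_rows(fingers=[0.4,0.4,0.4], linear=[[0.4,-1,0.24],[0.4,-1,0.24],[0.4,-1,0.24]], twist=[0,0,0])

```text
time_s: 17.18
tcp_pos: [0.4064, -0.1346, 0.3685]
orientation: [[0.997, -0.071, 0.007], [-0.071, -0.998, 0.0], [0.007, -0.001, -1.0]]
wrist_force: [-0.3, 0.9, 0.1]
gripper_width: 0.0342
finger_force: 0.0
```

Call:
send_rows(fingers=[0.4,0.4,0.4], linear=[[0.4,-1,0.24],[0.4,-1,0.24],[0.4,-1,0.24]], twist=[0,0,0])

```text
time_s: 17.43
tcp_pos: [0.4447, -0.0573, 0.3492]
orientation: [[0.997, -0.07, 0.007], [-0.07, -0.998, 0.001], [0.007, -0.001, -1.0]]
wrist_force: [-0.4, 1.9, 0.4]
gripper_width: 0.0344
finger_force: 0.0
```

Call:
send_rows(fingers=[0.4,0.4,0.4], linear=[[0.3,-0.9,0.4],[0.3,-0.9,0.4],[0.3,-0.9,0.4]], twist=[0,0,0])

```text
time_s: 17.68
tcp_pos: [0.4734, 0.013, 0.3159]
orientation: [[0.998, -0.07, 0.005], [-0.07, -0.998, 0.002], [0.005, -0.002, -1.0]]
wrist_force: [0.2, -0.5, 0.5]
gripper_width: 0.0342
finger_force: 0.0
```

Call:
send_rows(fingers=[0.4,0.4,0.4,0.4], linear=[[0.3,-0.8,0.8],[0.3,-0.8,0.8],[0.3,-0.8,0.8],[0.3,-0.8,0.8]], twist=[0,0,0,0])

```text
time_s: 18.02
tcp_pos: [0.5012, 0.0693, 0.2514]
orientation: [[0.997, -0.075, 0.002], [-0.075, -0.997, -0.003], [0.002, 0.003, -1.0]]
wrist_force: [0.4, -0.6, -0.6]
gripper_width: 0.0343
finger_force: 0.0
```

Run:
```python
from h import *
o=bot.get_obs();img=bot.camera('wrist');save(img,'w5')
W=P('wrist',o); np.save('W5.npy',W); print(np.round(o['tcp_pos'],4),np.round(o['dq'],2),np.round(o['joint_pos'],2),np.round(o['orientation'],3).tolist())
W3=np.load('W3.npy')
for n,z,p3 in [('key_bow',.128,(189,317)),('door_handle',.14,(310,338)),('relay0',0,(189,317))]:
    for d in bot.spot_point('wrist',n)[:2]:
        p=d['centre'];print(n,np.round(p),round(d['score'],2),onz(W,p,z).round(4),tri([(W,p),(W3,p3)]).round(4))
```

```text
[0.5012 0.0693 0.2514] [ 0.05 -0.05  0.02 -0.01 -0.    0.04  0.03] [ 0.18  0.44 -0.53  1.88  0.28  0.9  -2.13] [[0.997, -0.075, 0.002], [-0.075, -0.997, -0.003], [0.002, 0.003, -1.0]]
key_bow [185. 192.] 0.98 [0.5357 0.1448 0.128 ] [0.5344 0.1458 0.1254]
door_handle [316. 229.] 0.85 [0.4499 0.1306 0.14  ] [0.4496 0.1311 0.1377]
relay0 [143. 607.] 0.94 [ 0.5292 -0.1996  0.    ] [0.5911 0.145  0.5116]
relay0 [157. 399.] 0.69 [ 0.5306 -0.0093  0.    ] [0.6245 0.1394 0.7594]
```

View pics/w5.png

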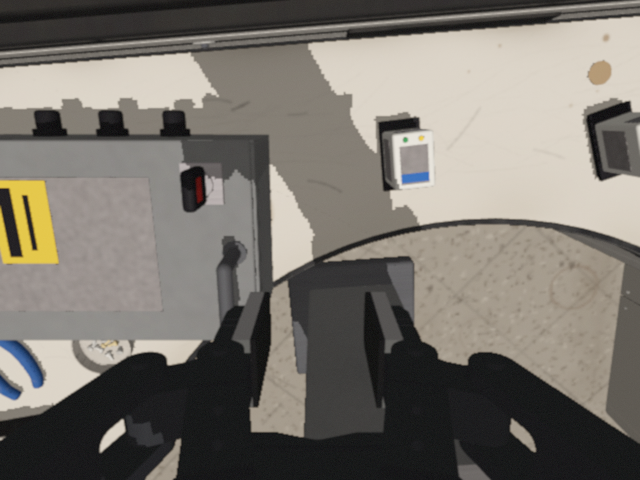

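Key at (195, 188), and the enclosure edges are aligned with the tool. I'll go above the key, then down and grip.

Call:
send_rows(fingers=[0.4,0.4,0.4,0.4,0.4], linear=[[0.34,-0.97,0.5],[0.34,-0.97,0.5],[0.34,-0.97,1],[0.34,-0.97,1],[0.34,-0.97,1]], twist=[0,0,0,0,0])

```text
time_s: 18.63
tcp_pos: [0.5344, 0.1414, 0.1723]
orientation: [[0.997, -0.079, 0.003], [-0.079, -0.997, -0.006], [0.003, 0.005, -1.0]]
wrist_force: [0.3, -0.8, 0.6]
gripper_width: 0.0341
finger_force: 0.0
```

Run:
```python
from h import *
o=bot.get_obs();bot.camera('wrist')
W=P('wrist',o); print(np.round(o['tcp_pos'],4),np.round(o['joint_pos'],2),np.round(o['orientation'],3).tolist())
for d in bot.spot_point('wrist','key_bow')[:2]:
    p=d['centre'];print(np.round(p),round(d['score'],2),onz(W,p,.128).round(4),tri([(W,p),(np.load('W5.npy'),(185,192))]).round(4))
```

```text
[0.5344 0.1414 0.1723] [-0.01  0.6  -0.47  1.85  0.38  0.78 -2.32] [[0.997, -0.079, 0.003], [-0.079, -0.997, -0.006], [0.003, 0.005, -1.0]]
[273. 305.] 0.97 [0.5341 0.1466 0.128 ] [0.5351 0.1458 0.1281]
```

Call:
send_rows(fingers=[0.4,0.4,0.4], linear=[[0.01,-0.05,0.35],[0.01,-0.05,0.69],[0.01,-0.05,0.69]], twist=[0,0,0])

```text
time_s: 18.98
tcp_pos: [0.5355, 0.1442, 0.1166]
orientation: [[0.997, -0.08, 0.003], [-0.08, -0.997, -0.006], [0.003, 0.006, -1.0]]
wrist_force: [-1.0, -1.9, 0.2]
gripper_width: 0.034
finger_force: 0.0
```

Call:
send_rows(fingers=[0,0,0,0,0,0], linear=[[0,0,0],[0,0,0],[0,0,0],[0,0,0],[0,0,0],[0,0,0]], twist=[0,0,0,0,0,0])

```text
time_s: 19.48
tcp_pos: [0.5382, 0.1459, 0.1201]
orientation: [[0.997, -0.079, 0.009], [-0.079, -0.997, -0.004], [0.01, 0.004, -1.0]]
wrist_force: [-0.3, -1.8, 7.6]
gripper_width: 0.0078
finger_force: 60.0
```

Call:
send_rows(fingers=[0,0,0,0,0,0,0,0,0,0], linear=[[0,0,0],[0,0,0],[0,0,0],[0,0,0],[0,0,0],[0,0,0],[0,0,0],[0,0,0],[0,0,0],[0,0,0]], twist=[-0.1,-0.2,-0.3,-0.4,-0.5,-0.6,-0.7,-0.8,-0.9,-0.9])

```text
time_s: 20.32
tcp_pos: [0.5368, 0.1493, 0.1201]
orientation: [[0.645, 0.764, 0.008], [0.764, -0.645, 0.0], [0.005, 0.006, -1.0]]
wrist_force: [-2.7, 2.2, 8.9]
gripper_width: 0.0077
finger_force: 60.1
```

Run:
```python
from h import *
o=bot.get_obs()
print({k:np.round(o[k],3).tolist() for k in o})
```

```text
{'time_s': 20.317, 'joint_pos': [0.108, 0.733, -0.683, 1.877, 0.662, 0.764, -1.647], 'dq': [-0.012, -0.01, 0.025, -0.0, -0.023, -0.01, -0.1], 'tau': [1.947, -47.024, -6.151, -12.787, 1.293, -0.088, 0.806], 'tcp_pos': [0.537, 0.149, 0.12], 'orientation': [[0.645, 0.764, 0.008], [0.764, -0.645, 0.0], [0.005, 0.006, -1.0]], 'wrist_force': [-2.701, 2.192, 8.86], 'moment': [0.606, 0.937, -0.009], 'finger_force': 60.089, 'gripper_width': 0.008}
```

Call:
send_rows(fingers=[0,0,0,0,0,0,0,0], linear=[[0,0,0],[0,0,0],[0,0,0],[0,0,0],[0,0,0],[0,0,0],[0,0,0],[0,0,0]], twist=[-0.1,-0.2,-0.3,-0.4,-0.5,-0.6,-0.63,-0.63])

```text
time_s: 20.98
tcp_pos: [0.5341, 0.1502, 0.12]
orientation: [[0.044, 0.999, 0.003], [0.999, -0.044, 0.001], [0.001, 0.003, -1.0]]
wrist_force: [-9.5, 3.7, 12.1]
gripper_width: 0.0078
finger_force: 60.6
```

Run:
```python
from h import *
o=bot.get_obs()
print({k:np.round(o[k],3).tolist() for k in ('joint_pos','moment','wrist_force')})
```

```text
{'joint_pos': [0.199, 0.79, -0.853, 1.877, 0.793, 0.851, -1.111], 'moment': [0.866, 2.345, -0.072], 'wrist_force': [-9.457, 3.736, 12.14]}
```

Call:
send_rows(fingers=[0.4,0.4,0.4,0.4], linear=[[0,0,0],[0,0,0],[0,0,0],[0,0,0]], twist=[0,0,0,0])

```text
time_s: 21.32
tcp_pos: [0.5373, 0.1463, 0.1181]
orientation: [[0.047, 0.999, 0.007], [0.999, -0.047, -0.004], [-0.004, 0.007, -1.0]]
wrist_force: [0.4, 0.2, 0.4]
gripper_width: 0.0343
finger_force: 0.0
```

Call:
send_rows(fingers=[0.4,0.4,0.4,0.4], linear=[[0,0,-0.3],[0,0,-0.6],[0,0,-1],[0,0,-1]], twist=[0,0,0,0])

```text
time_s: 21.65
tcp_pos: [0.5391, 0.1491, 0.203]
orientation: [[0.047, 0.999, 0.014], [0.999, -0.047, -0.0], [0.001, 0.014, -1.0]]
wrist_force: [0.4, 1.6, 0.6]
gripper_width: 0.0342
finger_force: 0.0
```

```bash
cat > s4.py <<'E'
from sim import *
from plant import bot
def run(q,way,wr=.5):
    p,A=F(q)
    for (t,yaw) in way:
        t=np.array(t);p0=p;c=np.cos(yaw);sn=np.sin(yaw)
        T=Ro.from_matrix(np.array([[c,sn,0],[sn,-c,0],[0,0,-1]])); rv=(A.inv()*T).as_rotvec()
        # unwrap sign: choose by given direction (small steps)
        n=12;A0=A
        for j in range(1,n+1): q=step(q,p0+(t-p0)*j/n,A0*Ro.from_rotvec(rv*j/n),wr,reg=.2)
        p,A=F(q); print(t,round(np.degrees(yaw)),q.round(2),'err',(p-t).round(3),A.as_matrix()[:2,2].round(3))
    return q
if __name__=='__main__':
    q=np.array(bot.get_obs()['joint_pos']); p=F(q)[0]; print(q.round(2),p.round(3),np.round(bot.get_obs()['tcp_pos'],3))
    h=[.452,.131,.2]
    for nm,ys in (('flip',[2.3,3.066]),('norm',[.8,-.075])):
        print(nm); yl=ys[-1]
        run(q,[(h,ys[0]),(h,yl),((.452,.131,.125),yl),((.46,.2,.25),yl),((.46,.29,.3),yl),((.46,.34,.32),yl)])
E
OMP_NUM_THREADS=1 python3 s4.py
```

```text
[ 0.26  0.69 -0.94  1.8   0.67  0.99 -1.01] [0.544 0.14  0.194] [0.539 0.149 0.203]
flip
[0.452 0.131 0.2  ] 132 [ 0.4   0.68 -1.2   1.98  0.75  1.03 -0.44] err [-0.  0. -0.] [ 0. -0.]
[0.452 0.131 0.2  ] 176 [ 0.4   0.72 -1.25  1.97  0.78  1.08  0.29] err [-0.  0. -0.] [ 0. -0.]
[0.452 0.131 0.125] 176 [ 0.32  0.82 -1.14  2.03  0.93  0.97  0.16] err [ 0. -0.  0.] [-0.  0.]
[0.46 0.2  0.25] 176 [ 0.28  0.67 -1.25  1.85  0.69  1.16  0.28] err [-0. -0. -0.] [0. 0.]
[0.46 0.29 0.3 ] 176 [ 0.1   0.66 -1.24  1.7   0.64  1.28  0.22] err [-0. -0. -0.] [0. 0.]
[0.46 0.34 0.32] 176 [-0.    0.67 -1.22  1.6   0.63  1.34  0.18] err [-0. -0. -0.] [0. 0.]
norm
[0.452 0.131 0.2  ] 46 [ 0.19  0.52 -0.77  2.    0.49  0.82 -1.64] err [ 0. -0.  0.] [-0.  0.]
[0.452 0.131 0.2  ] -4 [ 0.01  0.47 -0.51  2.    0.32  0.76 -2.34] err [ 0. -0.  0.] [-0.  0.]
[0.452 0.131 0.125] -4 [-0.07  0.59 -0.42  2.05  0.43  0.58 -2.44] err [ 0. -0.  0.] [-0.  0.]
[0.46 0.2  0.25] -4 [-0.1   0.43 -0.53  1.88  0.27  0.9  -2.41] err [-0. -0. -0.] [0. 0.]
[0.46 0.29 0.3 ] -4 [-0.26  0.44 -0.54  1.72  0.25  1.06 -2.53] err [-0. -0. -0.] [0. 0.]
[0.46 0.34 0.32] -4 [-0.34  0.46 -0.55  1.62  0.25  1.13 -2.6 ] err [-0. -0. -0.] [0. 0.]
```

Call:
send_rows(fingers=[0.4,0.4,0.4,0.4,0.4,0.4,0.4,0.4], linear=[[0,0,0],[0,0,0],[0,0,0],[0,0,0],[0,0,0],[0,0,0],[0,0,0],[0,0,0]], twist=[0.77,0.77,0.77,0.77,0.77,0.77,0.77,0.77])

```text
time_s: 22.32
tcp_pos: [0.5364, 0.1469, 0.1978]
orientation: [[0.754, 0.657, 0.006], [0.657, -0.754, -0.004], [0.002, 0.007, -1.0]]
wrist_force: [0.1, 0.3, 0.5]
gripper_width: 0.0343
finger_force: 0.0
```

Call:
send_rows(fingers=[0.4,0.4,0.4,0.4,0.4,0.4,0.4,0.4], linear=[[0,0,0],[0,0,0],[0,0,0],[0,0,0],[0,0,0],[0,0,0],[0,0,0],[0,0,0]], twist=[0.76,0.76,0.76,0.76,0.76,0.76,0.76,0.76])

```text
time_s: 22.98
tcp_pos: [0.5362, 0.147, 0.1977]
orientation: [[0.997, -0.077, 0.006], [-0.077, -0.997, -0.004], [0.006, 0.004, -1.0]]
wrist_force: [-0.0, -0.1, -0.4]
gripper_width: 0.0344
finger_force: 0.0
```

Call:
send_rows(fingers=[0.4,0.4,0.4,0.4], linear=[[-0.5,0.15,0],[-0.5,0.15,0],[-0.5,0.15,0],[-0.5,0.15,0]], twist=[0,0,0,0])

```text
time_s: 23.32
tcp_pos: [0.4961, 0.1383, 0.1978]
orientation: [[0.997, -0.076, 0.007], [-0.076, -0.997, -0.003], [0.007, 0.003, -1.0]]
wrist_force: [0.7, -0.6, 0.3]
gripper_width: 0.0341
finger_force: 0.0
```

Run:
```python
from h import *
o=bot.get_obs();bot.camera('wrist')
W=P('wrist',o); print(np.round(o['tcp_pos'],4),np.round(o['joint_pos'],2),np.round(o['orientation'],3).tolist())
for n,z in (('door_handle',.14),('key_bow',.128)):
  for d in bot.spot_point('wrist',n)[:2]:
    p=d['centre'];print(n,np.round(p),round(d['score'],2),onz(W,p,z).round(4))
```

```text
[0.4961 0.1383 0.1978] [ 0.02  0.52 -0.52  1.92  0.36  0.78 -2.34] [[0.997, -0.076, 0.007], [-0.076, -0.997, -0.003], [0.007, 0.003, -1.0]]
door_handle [342. 335.] 0.83 [0.4511 0.1315 0.14  ]
key_bow [185. 295.] 0.85 [0.5344 0.1458 0.128 ]
```

Call:
send_rows(fingers=[0.4,0.4,0.4,0.4,0.4], linear=[[-0.55,0.12,0.1],[-0.55,0.12,0.3],[-0.55,0.12,0.95],[-0.55,0.12,0.95],[-0.55,0.12,0.95]], twist=[0,0,0,0,0])

```text
time_s: 23.88
tcp_pos: [0.4501, 0.1314, 0.119]
orientation: [[0.997, -0.077, 0.001], [-0.077, -0.997, -0.005], [0.002, 0.005, -1.0]]
wrist_force: [0.4, 0.1, -0.1]
gripper_width: 0.0336
finger_force: 0.0
```

Call:
send_rows(fingers=[0,0,0,0,0,0], linear=[[0,0,0],[0,0,0],[0,0,0],[0,0,0],[0,0,0],[0,0,0]], twist=[0,0,0,0,0,0])

```text
time_s: 24.38
tcp_pos: [0.4525, 0.1324, 0.1223]
orientation: [[0.997, -0.078, 0.009], [-0.078, -0.997, -0.002], [0.009, 0.002, -1.0]]
wrist_force: [1.7, 0.8, 4.1]
gripper_width: 0.008
finger_force: 58.8
```

Call:
send_rows(fingers=[0,0,0,0,0,0,0,0,0], linear=[[0,-0.03,-0.14],[0,-0.064,-0.275],[0,-0.105,-0.41],[0,-0.155,-0.54],[0,-0.21,-0.67],[0,-0.27,-0.8],[0,-0.37,-0.97],[0,-0.37,-0.97],[0,-0.37,-0.97]], twist=[0,0,0,0,0,0,0,0,0])

```text
time_s: 25.13
tcp_pos: [0.4545, 0.1606, 0.1994]
orientation: [[0.997, -0.078, 0.009], [-0.078, -0.997, -0.005], [0.009, 0.004, -1.0]]
wrist_force: [5.4, -3.6, -0.1]
gripper_width: 0.0079
finger_force: 59.1
```

Run:
```python
from h import *
o=bot.get_obs(); save(bot.camera('side'),'s1')
print({k:np.round(o[k],3).tolist() for k in ('joint_pos','moment','wrist_force','tcp_pos')})
print([(np.round(d['centre']).tolist(),round(d['score'],2)) for n in ('door_handle','door_hinge') for d in bot.spot_point('side',n)])
```

```text
{'joint_pos': [-0.032, 0.475, -0.523, 2.006, 0.357, 0.743, -2.423], 'moment': [-0.768, -1.01, 0.059], 'wrist_force': [5.351, -3.627, -0.146], 'tcp_pos': [0.455, 0.161, 0.199]}
[([294.0, 319.0], 0.9), ([161.0, 327.0], 0.44), ([396.0, 302.0], 0.63)]
```

Call:
send_rows(fingers=[0,0,0,0,0,0,0], linear=[[0,-0.125,-0.19],[0,-0.3,-0.41],[0,-0.5,-0.61],[0,-0.72,-0.79],[0,-0.95,-0.94],[0,-0.95,-0.94],[0,-0.95,-0.94]], twist=[0,0,0,0,0,0,0])

```text
time_s: 25.87
tcp_pos: [0.4602, 0.2341, 0.2758]
orientation: [[0.997, -0.08, 0.009], [-0.08, -0.997, -0.01], [0.01, 0.009, -1.0]]
wrist_force: [1.3, -11.9, 18.4]
gripper_width: 0.0078
finger_force: 61.2
```

Call:
send_rows(fingers=[0,0,0,0,0,0], linear=[[0,-0.25,-0.13],[0,-0.51,-0.24],[0,-0.78,-0.32],[0,-0.97,-0.36],[0,-0.97,-0.36],[0,-0.97,-0.36]], twist=[0,0,0,0,0,0])

```text
time_s: 26.37
tcp_pos: [0.4665, 0.3161, 0.3058]
orientation: [[0.997, -0.078, 0.012], [-0.078, -0.997, -0.002], [0.013, 0.001, -1.0]]
wrist_force: [0.3, -4.2, 22.6]
gripper_width: 0.0075
finger_force: 64.5
```

Run:
```python
from h import *
o=bot.get_obs(); save(bot.camera('side'),'s2')
print({k:np.round(o[k],3).tolist() for k in ('joint_pos','moment','wrist_force','tcp_pos','orientation')})
```

```text
{'joint_pos': [-0.272, 0.469, -0.574, 1.662, 0.292, 1.088, -2.58], 'moment': [-1.056, -0.024, 0.01], 'wrist_force': [0.303, -4.246, 22.556], 'tcp_pos': [0.466, 0.316, 0.306], 'orientation': [[0.997, -0.078, 0.012], [-0.078, -0.997, -0.002], [0.013, 0.001, -1.0]]}
```

View pics/s2.png

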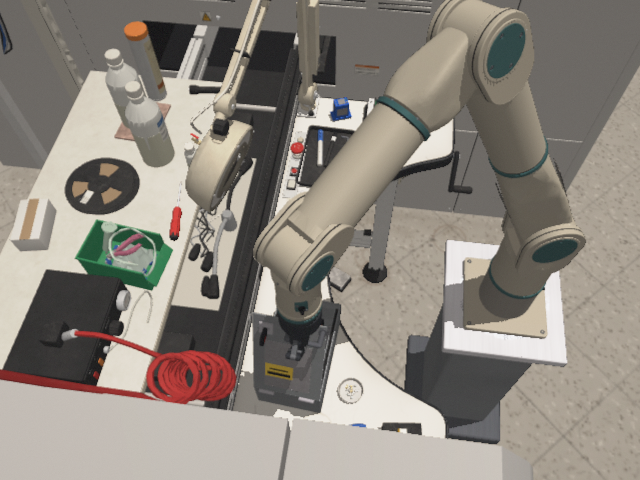

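The side view shows the door up at about 70° with the gripper on the handle, well clear of the hose (col 150–235). I'll go a bit further, then let go.

Call:
send_rows(fingers=[0,0,0,0,0], linear=[[0,-0.14,-0.05],[0,-0.28,-0.08],[0,-0.42,-0.1],[0,-0.58,-0.11],[0,-0.58,-0.11]], twist=[0,0,0,0,0])

```text
time_s: 26.83
tcp_pos: [0.4698, 0.3614, 0.3101]
orientation: [[0.997, -0.078, 0.008], [-0.078, -0.997, -0.005], [0.009, 0.004, -1.0]]
wrist_force: [5.1, -0.2, 0.0]
gripper_width: 0.0077
finger_force: 60.7
```

Run:
```python
from h import *
o=bot.get_obs(); bot.camera('side')
print({k:np.round(o[k],3).tolist() for k in ('joint_pos','moment','wrist_force','tcp_pos','orientation','gripper_width')})
print([(np.round(d['centre']).tolist(),round(d['score'],2)) for n in ('key_bow','bay0') for d in bot.spot_point('side',n)])
```

```text
{'joint_pos': [-0.352, 0.514, -0.567, 1.571, 0.305, 1.142, -2.637], 'moment': [-0.276, -1.094, 0.031], 'wrist_force': [5.087, -0.21, 0.039], 'tcp_pos': [0.47, 0.361, 0.31], 'orientation': [[0.997, -0.078, 0.008], [-0.078, -0.997, -0.005], [0.009, 0.004, -1.0]], 'gripper_width': 0.008}
[([355.0, 256.0], 0.68), ([331.0, 307.0], 0.84), ([348.0, 302.0], 0.79)]
```

Call:
send_rows(fingers=[0.25,0.25,0.25,0.25], linear=[[0,0,0],[0,0,0],[0,0,0],[0,0,0]], twist=[0,0,0,0])

```text
time_s: 27.32
tcp_pos: [0.4673, 0.3613, 0.3106]
orientation: [[0.997, -0.077, 0.005], [-0.077, -0.997, -0.004], [0.005, 0.004, -1.0]]
wrist_force: [0.3, -0.6, -0.0]
gripper_width: 0.0211
finger_force: 0.0
```

Call:
send_rows(fingers=[0.25,0.25,0.25,0.25], linear=[[0,0,-0.3],[0,0,-0.7],[0,0,-1],[0,0,-1]], twist=[0,0,0,0])

```text
time_s: 27.65
tcp_pos: [0.4685, 0.364, 0.3962]
orientation: [[0.997, -0.078, 0.012], [-0.078, -0.997, 0.003], [0.012, -0.004, -1.0]]
wrist_force: [0.3, 0.3, 0.1]
gripper_width: 0.0216
finger_force: 0.0
```

Call:
send_rows(fingers=[0,0,0,0], linear=[[0,0.9,0],[0,1,0],[0,1,0],[0,1,0]], twist=[0,0,0,0])

```text
time_s: 27.98
tcp_pos: [0.4616, 0.2794, 0.3911]
orientation: [[0.997, -0.082, 0.006], [-0.082, -0.997, -0.005], [0.006, 0.005, -1.0]]
wrist_force: [-0.1, 0.2, -0.0]
gripper_width: 0.0001
finger_force: 0.0
```

Call:
send_rows(fingers=[0,0,0,0], linear=[[0,0.2,0.5],[0,0.2,1],[0,0.2,1],[0,0.2,1]], twist=[0,0,0,0])

```text
time_s: 28.32
tcp_pos: [0.4594, 0.2662, 0.3103]
orientation: [[0.997, -0.076, 0.002], [-0.076, -0.997, -0.005], [0.002, 0.004, -1.0]]
wrist_force: [0.2, 0.2, 0.2]
gripper_width: 0.0
finger_force: 0.0
```

Call:
send_rows(fingers=[0,0,0,0,0,0,0], linear=[[0,-0.2,0.15],[0,-0.4,0.15],[0,-0.6,0.15],[0,-0.8,0.15],[0,-1,0.15],[0,-1,0.15],[0,-1,0.15]], twist=[0,0,0,0,0,0,0])

```text
time_s: 28.9
tcp_pos: [0.4669, 0.3479, 0.301]
orientation: [[0.997, -0.075, 0.008], [-0.075, -0.997, -0.0], [0.008, -0.0, -1.0]]
wrist_force: [0.2, -0.2, -0.4]
gripper_width: -0.0002
finger_force: 0.0
```

Run:
```python
from h import *
o=bot.get_obs(); save(bot.camera('wrist'),'w6')
print({k:np.round(o[k],3).tolist() for k in ('joint_pos','wrist_force','tcp_pos','orientation','gripper_width')})
```

```text
{'joint_pos': [-0.331, 0.504, -0.563, 1.615, 0.299, 1.103, -2.619], 'wrist_force': [0.169, -0.153, -0.36], 'tcp_pos': [0.467, 0.348, 0.301], 'orientation': [[0.997, -0.075, 0.008], [-0.075, -0.997, -0.0], [0.008, -0.0, -1.0]], 'gripper_width': -0.0}
```

View pics/w6.png

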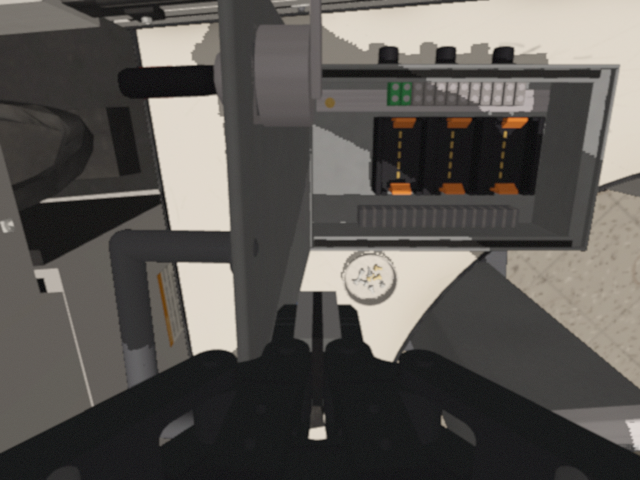

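Door stands wide open (cols 225–310). The three bays are at (512, 155), (455, 155) and (398, 155), all free, with orange noses at their x ends. I back off and measure bays and relays.

Call:
send_rows(fingers=[1,1,1,1], linear=[[0,0.8,-0.2],[0,1,-0.5],[0,1,-0.5],[0,1,-0.5]], twist=[0,0,0,0])

```text
time_s: 29.28
tcp_pos: [0.462, 0.2631, 0.3419]
orientation: [[0.996, -0.083, 0.01], [-0.083, -0.997, -0.003], [0.011, 0.003, -1.0]]
wrist_force: [0.5, -0.1, 0.2]
gripper_width: 0.0485
finger_force: 0.0
```

Call:
send_rows(fingers=[1,1,1,1], linear=[[0,1,0],[0,1,0],[0,1,0],[0,1,0]], twist=[0,0,0,0])

```text
time_s: 29.62
tcp_pos: [0.4544, 0.1844, 0.3395]
orientation: [[0.997, -0.082, 0.006], [-0.082, -0.997, -0.004], [0.006, 0.004, -1.0]]
wrist_force: [-0.7, 0.1, -0.1]
gripper_width: 0.0849
finger_force: 0.0
```

Call:
send_rows(fingers=[1,1,1,1], linear=[[0,1,0],[0,1,0],[0,1,0],[0,1,0]], twist=[0,0,0,0])

```text
time_s: 29.95
tcp_pos: [0.4482, 0.1058, 0.3398]
orientation: [[0.997, -0.08, 0.006], [-0.08, -0.997, -0.003], [0.006, 0.003, -1.0]]
wrist_force: [0.7, 1.0, -1.0]
gripper_width: 0.0855
finger_force: 0.0
```

Run:
```python
from h import *
o=bot.get_obs();img=bot.camera('wrist');save(img,'w7')
W=P('wrist',o); np.save('W7.npy',W); print(np.round(o['tcp_pos'],4),np.round(o['dq'],2),np.round(o['joint_pos'],2),np.round(o['orientation'],3).tolist())
E=np.array([.4947,.2335]);c,s=np.cos(-.075),np.sin(-.075);R=np.array([[c,-s],[s,c]])
for n,z in [('bay0',.012),('relay0',0),('door_hinge',.1)]:
    for d in bot.spot_point('wrist',n)[:4]:
        p=d['centre'];X=onz(W,p,z); print(n,np.round(p),round(d['score'],2),X.round(4),'encl',(R.T@(X[:2]-E)).round(4))
bot.camera('side');S=P('side')
for d in bot.spot_point('side','bay0'): X=onz(S,d['centre'],.012); print('side bay',X.round(3),(R.T@(X[:2]-E)).round(4),round(d['score'],2))
```

```text
[0.4482 0.1058 0.3398] [-0.04  0.01 -0.04 -0.02 -0.01 -0.01 -0.01] [ 0.15  0.26 -0.56  1.85  0.17  1.06 -2.13] [[0.997, -0.08, 0.006], [-0.08, -0.997, -0.003], [0.006, 0.003, -1.0]]
bay0 [151. 170.] 0.92 [0.4969 0.2614 0.012 ] encl [0.0001 0.028 ]
bay0 [154. 220.] 0.77 [0.4896 0.2078 0.012 ] encl [-0.0031 -0.026 ]
bay0 [150. 267.] 0.74 [0.4904 0.1557 0.012 ] encl [ 0.0015 -0.0779]
relay0 [ 98. 414.] 0.81 [ 0.5319 -0.0076  0.    ] encl [ 0.0552 -0.2376]
relay0 [ 86. 590.] 0.8 [ 0.5279 -0.1978  0.    ] encl [ 0.0654 -0.4276]
relay0 [268.  65.] 0.65 [0.3704 0.4156 0.    ] encl [-0.1376  0.1723]
door_hinge [202.  43.] 0.58 [0.4654 0.3553 0.1   ] encl [-0.0384  0.1193]
side bay [0.494 0.261 0.012] [-0.0028  0.0275] 0.89
side bay [0.488 0.22  0.012] [-0.0053 -0.0141] 0.77
side bay [0.486 0.161 0.012] [-0.0029 -0.0731] 0.72
```

View pics/w7.png

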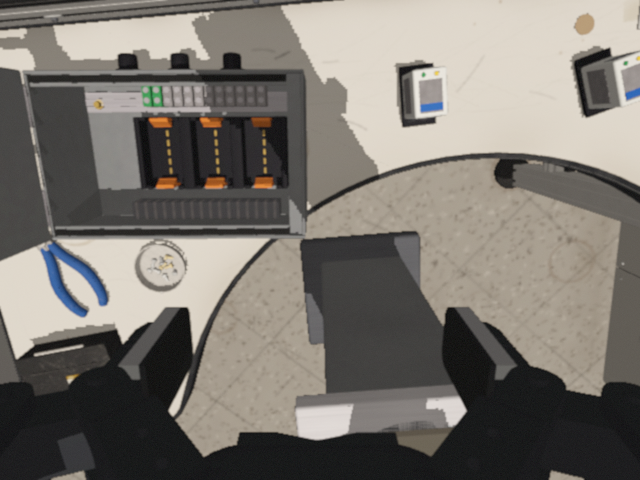

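Bays are at enclosure y ≈ -77, -25 and +27 mm, with x ≈ 0. Relays stand at (425, 92) and (605, 85). I go over relay A so that it lies straight under the camera.

Call:
send_rows(fingers=[1,1,1,1], linear=[[0.15,0.7,0.5],[0.15,0.7,0.7],[0.15,0.7,0.7],[0.15,0.7,0.7]], twist=[0,0,0,0])

```text
time_s: 30.58
tcp_pos: [0.4549, 0.0487, 0.2826]
orientation: [[0.997, -0.079, 0.002], [-0.079, -0.997, -0.004], [0.002, 0.004, -1.0]]
wrist_force: [-0.4, 0.9, 0.3]
gripper_width: 0.0856
finger_force: 0.0
```

Call:
send_rows(fingers=[1,1,1,1,1], linear=[[0.15,0.7,0.7],[0.15,0.7,0.7],[0.15,0.7,0.7],[0.15,0.7,0.7],[0.15,0.7,0.7]], twist=[0,0,0,0,0])

```text
time_s: 31.0
tcp_pos: [0.4648, -0.0057, 0.2292]
orientation: [[0.997, -0.076, 0.008], [-0.076, -0.997, -0.002], [0.008, 0.002, -1.0]]
wrist_force: [-0.0, 0.4, 0.4]
gripper_width: 0.0855
finger_force: 0.0
```

```bash
cat >> h.py <<'E'
def foot(img,W,rc,z=.010,half=60,thr=60):
    r,c=np.round(rc).astype(int); r0,c0=max(r-half,0),max(c-half,0)
    g=img[r0:r+half,c0:c+half].max(2); m=(g<thr).astype(np.uint8)
    m=cv2.morphologyEx(m,cv2.MORPH_OPEN,np.ones((3,3),np.uint8))
    n,l,st,ct=cv2.connectedComponentsWithStats(m)
    i=1+np.argmax(st[1:,4]); pts=np.argwhere(l==i)[:,::-1].astype(np.float32)+[c0,r0]
    Xw=np.array([onz(W,(p[1],p[0]),z)[:2] for p in cv2.convexHull(pts.astype(np.float32))[:,0]])
    return cv2.minAreaRect((Xw*1000).astype(np.float32))
E
python3 - <<'E'
from h import *
o=bot.get_obs();img=bot.camera('wrist')
W=P('wrist',o); np.save('W8.npy',W); print(np.round(o['tcp_pos'],4),np.round(o['joint_pos'],2),np.round(o['orientation'],3).tolist())
for d in bot.spot_point('wrist','relay0')[:3]:
    p=d['centre']; print(np.round(p),round(d['score'],2),onz(W,p,0).round(4), tri([(W,p),(np.load('W7.npy'),(98,414))]).round(4))
    for t in (45,60,75): print(t,foot(img,W,p,thr=t))
p=np.array(bot.spot_point('wrist','relay0')[0]['centre']).astype(int)
r0,c0=max(p[0]-80,0),max(p[1]-100,0); cv2.imwrite('pics/w8c.png',cv2.resize(img[r0:r0+160,c0:c0+200,::-1],None,fx=3,fy=3)); print(r0,c0)
E
```

```text
[ 0.4648 -0.0057  0.2292] [ 0.31  0.4  -0.48  2.01  0.26  0.78 -1.98] [[0.997, -0.076, 0.008], [-0.076, -0.997, -0.002], [0.008, 0.002, -1.0]]
[124. 313.] 0.77 [ 0.5312 -0.0082  0.    ] [ 0.5313 -0.0082 -0.0013]
45 ((505.2911376953125, -10.911176681518555), (3.735273599624634, 33.41704559326172), 2.2317001819610596)
60 ((561.6953735351562, -7.918102264404297), (4.0666728019714355, 33.61568832397461), 2.3593621253967285)
75 ((561.688720703125, -7.8152923583984375), (4.824709892272949, 33.821529388427734), 2.357151985168457)
[106. 538.] 0.72 [ 0.5311 -0.1986  0.    ] [0.5229 0.1436 0.6804]
45 ((530.809326171875, -198.15234375), (59.78664016723633, 36.18754196166992), 15.977542877197266)
60 ((530.7259521484375, -198.07061767578125), (60.30331039428711, 36.56547546386719), 15.849977493286133)
75 ((530.726318359375, -198.0867462158203), (60.80547332763672, 37.01530838012695), 16.050819396972656)
43 213
```

View pics/w8c.png

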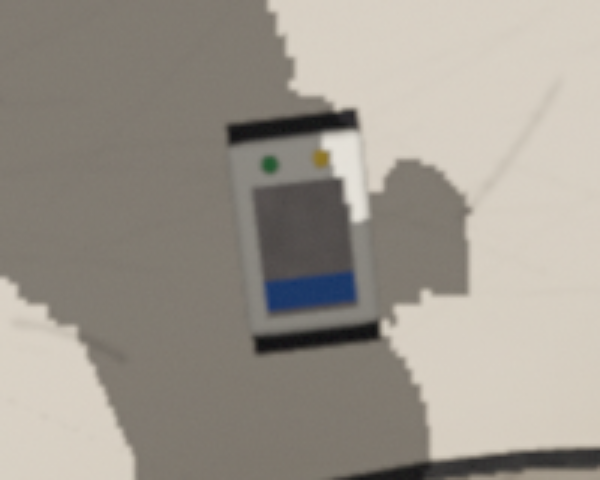

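Relay A's foot strips at (292, 127) and (317, 336) of the crop give a centre of (0.5335, -0.0094) and a yaw of about 2.5°. Relay B is at (0.531, -0.198) with a yaw of 16°. I'll turn and grasp A.

Call:
send_rows(fingers=[1,1,1,1,1,1,1,1], linear=[[0,0,0],[0,0,0],[0,0,0],[0,0,0],[0,0,0],[0,0,0],[0,0,0],[0,0,0]], twist=[-0.81,-0.81,-0.81,-0.81,-0.81,-0.81,-0.81,-0.81])

```text
time_s: 31.82
tcp_pos: [0.4642, -0.0067, 0.2291]
orientation: [[0.715, 0.699, 0.007], [0.699, -0.715, -0.003], [0.003, 0.007, -1.0]]
wrist_force: [-0.2, -0.3, -0.6]
gripper_width: 0.0853
finger_force: 0.0
```

Call:
send_rows(fingers=[1,1,1,1,1,1,1,1,1], linear=[[0,0,0],[0,0,0],[0,0,0],[0,0,0],[0,0,0],[0,0,0],[0,0,0],[0,0,0],[0,0,0]], twist=[-0.81,-0.81,-0.81,-0.81,-0.81,-0.81,-0.81,-0.81,-0.81])

```text
time_s: 32.57
tcp_pos: [0.4639, -0.0073, 0.2286]
orientation: [[-0.044, 0.999, 0.006], [0.999, 0.044, -0.003], [-0.004, 0.006, -1.0]]
wrist_force: [-0.1, -0.7, -0.5]
gripper_width: 0.0857
finger_force: 0.0
```

Call:
send_rows(fingers=[1,1,1,1,1,1], linear=[[-0.08,0.86,0.4],[-0.08,0.86,0.8],[-0.08,0.86,0.8],[-0.08,0.86,0.8],[-0.08,0.86,0.8],[-0.08,0.86,0.8]], twist=[0,0,0,0,0,0])

```text
time_s: 33.07
tcp_pos: [0.5325, -0.0103, 0.1658]
orientation: [[-0.048, 0.999, 0.006], [0.999, 0.048, -0.004], [-0.004, 0.006, -1.0]]
wrist_force: [-0.7, -0.6, 0.0]
gripper_width: 0.0853
finger_force: 0.0
```

Run:
```python
from h import *
o=bot.get_obs();img=bot.camera('wrist')
W=P('wrist',o); print(np.round(o['tcp_pos'],4),np.round(o['joint_pos'],2),np.round(o['orientation'],3).tolist())
for d in bot.spot_point('wrist','relay0')[:3]:
    p=d['centre']; print(np.round(p),round(d['score'],2),onz(W,p,0).round(4), tri([(W,p),(np.load('W8.npy'),(124,313))]).round(4))
```

```text
[ 0.5325 -0.0103  0.1658] [ 0.5   0.68 -0.84  1.9   0.67  0.86 -0.64] [[-0.048, 0.999, 0.006], [0.999, 0.048, -0.004], [-0.004, 0.006, -1.0]]
[423. 299.] 0.78 [ 0.527 -0.198  0.   ] [ 0.5302 -0.01    0.2249]
[214. 316.] 0.65 [ 0.5327 -0.0108  0.    ] [ 0.5317 -0.0082  0.0113]
```

Call:
send_rows(fingers=[1,1,1,1], linear=[[0,0,0.42],[0,0,0.84],[0,0,0.84],[0,0,0.84]], twist=[0,0,0,0])

```text
time_s: 33.5
tcp_pos: [0.5325, -0.0113, 0.0978]
orientation: [[-0.048, 0.999, 0.004], [0.999, 0.048, -0.004], [-0.004, 0.004, -1.0]]
wrist_force: [0.2, 0.0, 0.6]
gripper_width: 0.0851
finger_force: 0.0
```

Call:
send_rows(fingers=[1,1,1,1], linear=[[0,0,0.42],[0,0,0.83],[0,0,0.83],[0,0,0.83]], twist=[0,0,0,0])

```text
time_s: 33.83
tcp_pos: [0.5342, -0.0112, 0.0324]
orientation: [[-0.048, 0.999, 0.006], [0.999, 0.048, -0.004], [-0.004, 0.006, -1.0]]
wrist_force: [0.3, 0.3, 0.7]
gripper_width: 0.0854
finger_force: 0.0
```

Call:
send_rows(fingers=[0.3,0.3,0.3,0.3,0.3,0.3], linear=[[0,0,0],[0,0,0],[0,0,0],[0,0,0],[0,0,0],[0,0,0]], twist=[0,0,0,0,0,0])

```text
time_s: 34.33
tcp_pos: [0.5351, -0.0115, 0.033]
orientation: [[-0.048, 0.999, 0.009], [0.999, 0.048, -0.004], [-0.005, 0.008, -1.0]]
wrist_force: [-1.1, -1.0, 8.9]
gripper_width: 0.0431
finger_force: 61.2
```

Call:
send_rows(fingers=[0.3,0.3,0.3,0.3], linear=[[0,0,-0.4],[0,0,-0.8],[0,0,-1],[0,0,-1]], twist=[0,0,0,0])

```text
time_s: 34.67
tcp_pos: [0.5359, -0.0106, 0.1152]
orientation: [[-0.048, 0.999, 0.013], [0.999, 0.048, -0.003], [-0.004, 0.013, -1.0]]
wrist_force: [1.2, -0.3, -1.3]
gripper_width: 0.0433
finger_force: 61.7
```

Run:
```python
from h import *
o=bot.get_obs();img=bot.camera('wrist')
W=P('wrist',o); print(np.round(o['tcp_pos'],4),np.round(o['joint_pos'],2),np.round(o['orientation'],3).tolist())
for d in bot.spot_point('wrist','relay0')[:3]:
    p=d['centre']; print(np.round(p),round(d['score'],2),onz(W,p,.08).round(4))
```

```text
[ 0.5359 -0.0106  0.1152] [ 0.45  0.74 -0.77  1.94  0.76  0.76 -0.72] [[-0.048, 0.999, 0.013], [0.999, 0.048, -0.003], [-0.004, 0.013, -1.0]]
[275. 318.] 0.66 [ 0.5369 -0.0095  0.08  ]
```

Call:
send_rows(fingers=[0.3,0.3,0.3,0.3], linear=[[0,0,-0.5],[0,0,-1],[0,0,-1],[0,0,-1]], twist=[0.117,0.117,0.117,0.117])

```text
time_s: 35.1
tcp_pos: [0.5337, -0.0109, 0.192]
orientation: [[0.075, 0.997, 0.008], [0.997, -0.075, -0.004], [-0.003, 0.008, -1.0]]
wrist_force: [0.3, 0.5, -2.1]
gripper_width: 0.0432
finger_force: 62.0
```

Call:
send_rows(fingers=[0.3,0.3,0.3,0.3], linear=[[0.45,-0.12,0],[0.89,-0.24,0],[0.89,-0.24,0],[0.89,-0.24,0]], twist=[0,0,0,0])

```text
time_s: 35.43
tcp_pos: [0.5174, 0.0636, 0.1893]
orientation: [[0.069, 0.998, 0.002], [0.998, -0.069, -0.003], [-0.003, 0.003, -1.0]]
wrist_force: [-0.1, -1.2, -0.8]
gripper_width: 0.0429
finger_force: 61.9
```

Call:
send_rows(fingers=[0.3,0.3,0.3,0.3], linear=[[0.45,-0.12,0],[0.89,-0.24,0],[0.89,-0.24,0],[0.89,-0.24,0]], twist=[0,0,0,0])

```text
time_s: 35.77
tcp_pos: [0.5042, 0.1351, 0.1893]
orientation: [[0.071, 0.997, 0.003], [0.997, -0.071, -0.004], [-0.004, 0.004, -1.0]]
wrist_force: [1.1, -0.5, -1.2]
gripper_width: 0.0432
finger_force: 61.9
```

Call:
send_rows(fingers=[0.3,0.3,0.3,0.3,0.3], linear=[[0.45,-0.12,0],[0.89,-0.24,0],[0.89,-0.24,0],[0.89,-0.24,0],[0.89,-0.24,0]], twist=[0,0,0,0,0])

```text
time_s: 36.18
tcp_pos: [0.4916, 0.2041, 0.1889]
orientation: [[0.076, 0.997, 0.004], [0.997, -0.076, -0.006], [-0.006, 0.004, -1.0]]
wrist_force: [0.2, 0.0, -1.7]
gripper_width: 0.0434
finger_force: 61.9
```

Run:
```python
from h import *
o=bot.get_obs();img=bot.camera('wrist');save(img,'w9')
W=P('wrist',o); print(np.round(o['tcp_pos'],4),np.round(o['joint_pos'],2),np.round(o['orientation'],3).tolist(),o['gripper_width'])
E=np.array([.4947,.2335]);c,s=np.cos(-.075),np.sin(-.075);R=np.array([[c,-s],[s,c]])
for n,z in (('bay0',.012),('relay0',.16)):
  for d in bot.spot_point('wrist',n)[:3]:
    p=d['centre'];X=onz(W,p,z); print(n,np.round(p),round(d['score'],2),X.round(4),(R.T@(X[:2]-E)).round(4))
```

```text
[0.4916 0.2041 0.1889] [ 0.07  0.63 -0.81  1.88  0.59  0.89 -1.11] [[0.076, 0.997, 0.004], [0.997, -0.076, -0.006], [-0.006, 0.004, -1.0]] 0.043437585180600743
bay0 [198. 318.] 0.91 [0.4938 0.2126 0.012 ] [ 0.0007 -0.0209]
relay0 [277. 315.] 0.84 [0.4912 0.2068 0.16  ] [-0.0015 -0.0269]
```

View pics/w9.png

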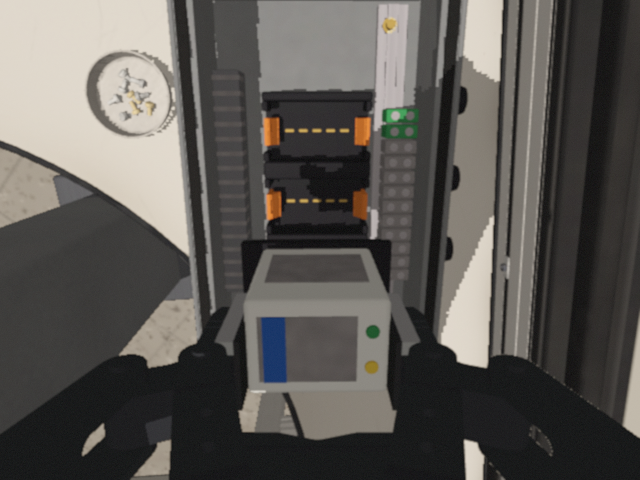

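The view shows bay1's dashes at (318, 201), bay2's at (320, 130), and the relay held square with its bay. I correct by a few mm and go down.

Call:
send_rows(fingers=[0.3,0.3,0.3,0.3], linear=[[0.057,0.028,0.3],[0.057,0.028,0.65],[0.057,0.028,0.65],[0.057,0.028,0.65]], twist=[0,0,0,0])

```text
time_s: 36.67
tcp_pos: [0.4937, 0.2089, 0.1372]
orientation: [[0.076, 0.997, 0.003], [0.997, -0.076, -0.006], [-0.005, 0.003, -1.0]]
wrist_force: [-0.0, 0.3, -0.5]
gripper_width: 0.0429
finger_force: 61.7
```

Call:
send_rows(fingers=[0.3,0.3,0.3,0.3], linear=[[0,0,0.35],[0,0,0.65],[0,0,0.65],[0,0,0.65]], twist=[0,0,0,0])

```text
time_s: 37.0
tcp_pos: [0.4948, 0.2101, 0.0868]
orientation: [[0.075, 0.997, 0.005], [0.997, -0.075, -0.004], [-0.004, 0.006, -1.0]]
wrist_force: [0.1, -0.7, -0.9]
gripper_width: 0.0432
finger_force: 61.8
```

Call:
send_rows(fingers=[0.3,0.3,0.3,0.3,0.3], linear=[[0,0,0.08],[0,0,0.16],[0,0,0.24],[0,0,0.29],[0,0,0.29]], twist=[0,0,0,0,0])

```text
time_s: 37.42
tcp_pos: [0.4938, 0.2104, 0.0624]
orientation: [[0.074, 0.997, 0.004], [0.997, -0.074, -0.004], [-0.004, 0.004, -1.0]]
wrist_force: [-1.3, 0.3, -1.7]
gripper_width: 0.0432
finger_force: 61.8
```

Call:
send_rows(fingers=[0.3,0.3,0.3,0.3,0.3,0.3,0.3], linear=[[0,0,0.06],[0,0,0.12],[0,0,0.18],[0,0,0.24],[0,0,0.28],[0,0,0.28],[0,0,0.28]], twist=[0,0,0,0,0,0,0])

```text
time_s: 38.0
tcp_pos: [0.4947, 0.2106, 0.0446]
orientation: [[0.074, 0.997, 0.009], [0.997, -0.074, -0.006], [-0.005, 0.009, -1.0]]
wrist_force: [-10.1, -5.5, 45.6]
gripper_width: 0.0431
finger_force: 68.2
```

Call:
send_rows(fingers=[0.3,0.3], linear=[[0,0,-0.05],[0,0,-0.05]], twist=[0,0])

```text
time_s: 38.17
tcp_pos: [0.4948, 0.2104, 0.0451]
orientation: [[0.074, 0.997, 0.006], [0.997, -0.074, -0.003], [-0.003, 0.007, -1.0]]
wrist_force: [-2.2, 0.6, -0.8]
gripper_width: 0.0431
finger_force: 64.6
```

Call:
send_rows(fingers=[0.65,0.65,0.65,0.65], linear=[[0,0,0],[0,0,0],[0,0,0],[0,0,0]], twist=[0,0,0,0])

```text
time_s: 38.5
tcp_pos: [0.4953, 0.2101, 0.044]
orientation: [[0.075, 0.997, 0.006], [0.997, -0.075, -0.004], [-0.003, 0.006, -1.0]]
wrist_force: [-0.4, 0.2, -0.1]
gripper_width: 0.0555
finger_force: 0.0
```

Call:
send_rows(fingers=[0.65,0.65,0.65,0.65], linear=[[0,0,-0.4],[0,0,-0.9],[0,0,-0.9],[0,0,-0.9]], twist=[0,0,0,0])

```text
time_s: 38.83
tcp_pos: [0.4961, 0.2113, 0.1182]
orientation: [[0.075, 0.997, 0.01], [0.997, -0.075, -0.002], [-0.001, 0.01, -1.0]]
wrist_force: [-0.4, 0.0, -1.0]
gripper_width: 0.0555
finger_force: 0.0
```

Call:
send_rows(fingers=[0.65,0.65,0.65,0.65], linear=[[0,0,-0.5],[0,0,-1],[0,0,-1],[0,0,-1]], twist=[0,0,0,0])

```text
time_s: 39.17
tcp_pos: [0.495, 0.211, 0.1974]
orientation: [[0.075, 0.997, 0.008], [0.997, -0.075, -0.003], [-0.002, 0.009, -1.0]]
wrist_force: [-0.7, -0.5, -0.8]
gripper_width: 0.0557
finger_force: 0.0
```

Run:
```python
from h import *
o=bot.get_obs();img=bot.camera('wrist');save(img,'w10')
W=P('wrist',o);np.save('W10.npy',W); print(np.round(o['tcp_pos'],4),np.round(o['joint_pos'],2),np.round(o['orientation'],3).tolist(),o['gripper_width'])
bot.camera('side');S=P('side')
for n,z in (('bay0',.012),('relay0',.012)):
  for c,M in (('wrist',W),('side',S)):
   for d in bot.spot_point(c,n)[:4]:
    p=d['centre'];X=onz(M,p,z); print(c,n,np.round(p),round(d['score'],2),X.round(4))
```

```text
[0.495  0.211  0.1974] [ 0.07  0.63 -0.82  1.86  0.59  0.91 -1.11] [[0.075, 0.997, 0.008], [0.997, -0.075, -0.003], [-0.002, 0.009, -1.0]] 0.055686351120388465
wrist bay0 [271. 312.] 0.96 [0.4887 0.1581 0.012 ]
wrist bay0 [141. 312.] 0.57 [0.4971 0.2628 0.012 ]
side bay0 [348. 302.] 0.9 [0.4928 0.2103 0.012 ]
side bay0 [369. 301.] 0.86 [0.487  0.2622 0.012 ]
side bay0 [326. 308.] 0.63 [0.4869 0.1504 0.012 ]
wrist relay0 [208. 313.] 0.68 [0.4938 0.2112 0.012 ]
side relay0 [349. 302.] 0.95 [0.4917 0.213  0.012 ]
```

View pics/w10.png

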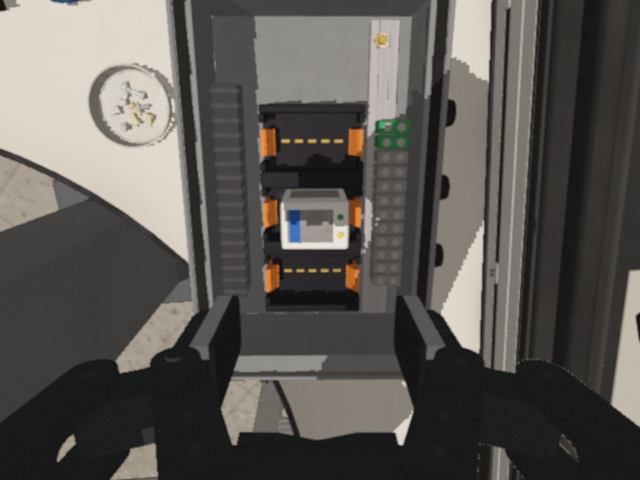

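Relay A sits down in bay1 at (315, 220), level with its noses. Bay0's dashes are at (312, 271). Next I look at relay B from close by.

Call:
send_rows(fingers=[1,1,1], linear=[[-1,0.09,-0.05],[-1,0.09,-0.05],[-1,0.09,-0.05]], twist=[0,0,0])

```text
time_s: 39.72
tcp_pos: [0.495, 0.1208, 0.1988]
orientation: [[0.084, 0.996, 0.001], [0.996, -0.084, -0.012], [-0.012, 0.002, -1.0]]
wrist_force: [-0.2, -0.8, -0.9]
gripper_width: 0.0855
finger_force: 0.0
```

Call:
send_rows(fingers=[1,1,1], linear=[[-1,0.09,-0.05],[-1,0.09,-0.05],[-1,0.09,-0.05]], twist=[0,0,0])

```text
time_s: 39.97
tcp_pos: [0.4959, 0.0405, 0.2034]
orientation: [[0.086, 0.996, 0.001], [0.996, -0.086, -0.011], [-0.011, 0.002, -1.0]]
wrist_force: [-0.8, -0.6, -0.7]
gripper_width: 0.0852
finger_force: 0.0
```

Call:
send_rows(fingers=[1,1,1], linear=[[-1,0.09,-0.05],[-1,0.09,-0.05],[-1,0.09,-0.05]], twist=[0,0,0])

```text
time_s: 40.22
tcp_pos: [0.4968, -0.0395, 0.2078]
orientation: [[0.087, 0.996, 0.002], [0.996, -0.087, -0.009], [-0.009, 0.003, -1.0]]
wrist_force: [-0.1, -0.8, -0.7]
gripper_width: 0.0855
finger_force: 0.0
```

Call:
send_rows(fingers=[1,1,1], linear=[[-1,0.09,-0.05],[-1,0.09,-0.05],[-1,0.09,-0.05]], twist=[0,0,0])

```text
time_s: 40.47
tcp_pos: [0.4979, -0.1196, 0.2122]
orientation: [[0.087, 0.996, 0.003], [0.996, -0.087, -0.009], [-0.008, 0.003, -1.0]]
wrist_force: [0.8, 0.0, -0.4]
gripper_width: 0.0855
finger_force: 0.0
```

Call:
send_rows(fingers=[1,1,1], linear=[[-1,0.09,-0.05],[-1,0.09,-0.05],[-1,0.09,-0.05]], twist=[0,0,0])

```text
time_s: 40.72
tcp_pos: [0.499, -0.1998, 0.2165]
orientation: [[0.087, 0.996, 0.003], [0.996, -0.087, -0.008], [-0.008, 0.004, -1.0]]
wrist_force: [0.1, -1.3, -0.1]
gripper_width: 0.0851
finger_force: 0.0
```

Call:
send_rows(fingers=[1,1,1,1,1], linear=[[-0.8,0.09,-0.05],[-0.8,0.09,-0.05],[-0.8,0.09,-0.05],[-0.8,0.09,-0.05],[-0.8,0.09,-0.05]], twist=[0,0,0,0,0])

```text
time_s: 41.13
tcp_pos: [0.5022, -0.2537, 0.2216]
orientation: [[0.074, 0.997, 0.005], [0.997, -0.074, -0.002], [-0.002, 0.005, -1.0]]
wrist_force: [0.1, 1.2, -1.2]
gripper_width: 0.0852
finger_force: 0.0
```

Run:
```python
from h import *
o=bot.get_obs();img=bot.camera('wrist');save(img,'w11')
W=P('wrist',o);np.save('W11.npy',W); print(np.round(o['tcp_pos'],4),np.round(o['joint_pos'],2),np.round(o['orientation'],3).tolist())
for d in bot.spot_point('wrist','relay0')[:3]:
    p=d['centre']; print(np.round(p),round(d['score'],2),onz(W,p,0).round(4))
    for t in (45,60): print(t,foot(img,W,p,thr=t))
```

```text
[ 0.5022 -0.2537  0.2216] [ 0.96  0.65 -0.88  1.77  0.58  1.01 -0.22] [[0.074, 0.997, 0.005], [0.997, -0.074, -0.002], [-0.002, 0.005, -1.0]]
[133. 342.] 0.81 [ 0.5284 -0.1995  0.    ]
45 ((504.79095458984375, -207.09744262695312), (7.5917510986328125, 34.05448913574219), 12.720560073852539)
60 ((504.7976989746094, -207.13356018066406), (7.853322982788086, 34.57583236694336), 13.167725563049316)
```

Run:
```python
from h import *
img=cv2.imread('pics/w11.png');W=np.load('W11.npy')
r,c=133,342
m=(img[r-60:r+60,c-60:c+60].max(2)<60).astype(np.uint8)
n,l,st,ct=cv2.connectedComponentsWithStats(m)
for i in range(1,n):
    if st[i,4]>60:
        pts=np.argwhere(l==i)[:,::-1].astype(np.float32)+[c-60,r-60]
        X=np.array([onz(W,(p[1],p[0]),.01)[:2]*1000 for p in cv2.convexHull(pts.astype(np.float32))[:,0]],np.float32)
        print(st[i,4],cv2.minAreaRect(X))
```

```text
532 ((530.5186767578125, -199.5991973876953), (60.48124694824219, 34.523956298828125), 16.474828720092773)
```

Call:
send_rows(fingers=[1,1,1,1,1], linear=[[0,0,0],[0,0,0],[0,0,0],[0,0,0],[0,0,0]], twist=[-0.33,-0.33,-0.33,-0.33,-0.33])

```text
time_s: 41.65
tcp_pos: [0.5024, -0.254, 0.2222]
orientation: [[-0.266, 0.964, 0.006], [0.964, 0.266, -0.003], [-0.004, 0.005, -1.0]]
wrist_force: [-0.5, 0.4, 0.9]
gripper_width: 0.0854
finger_force: 0.0
```

Call:
send_rows(fingers=[1,1,1,1,1], linear=[[0.55,0.53,0.4],[0.55,0.53,0.85],[0.55,0.53,0.85],[0.55,0.53,0.85],[0.55,0.53,0.85]], twist=[0,0,0,0,0])

```text
time_s: 42.07
tcp_pos: [0.5317, -0.2014, 0.1542]
orientation: [[-0.267, 0.964, 0.005], [0.964, 0.267, -0.004], [-0.005, 0.003, -1.0]]
wrist_force: [0.4, 0.4, 0.3]
gripper_width: 0.0855
finger_force: 0.0
```

Run:
```python
from h import *
o=bot.get_obs();img=bot.camera('wrist');save(img,'w12')
W=P('wrist',o); print(np.round(o['tcp_pos'],4),np.round(o['joint_pos'],2),np.round(o['orientation'],3).tolist())
for d in bot.spot_point('wrist','relay0')[:3]:
    p=d['centre']; print(np.round(p),round(d['score'],2),onz(W,p,0).round(4),tri([(W,p),(np.load('W11.npy'),(133,342))]).round(4))
```

```text
[ 0.5317 -0.2014  0.1542] [ 0.85  0.76 -0.89  1.82  0.74  0.93 -0.11] [[-0.267, 0.964, 0.005], [0.964, 0.267, -0.004], [-0.005, 0.003, -1.0]]
[212. 316.] 0.64 [ 0.5303 -0.1988  0.    ] [ 0.5296 -0.1995 -0.0029]
```

Call:
send_rows(fingers=[1,1,1,1], linear=[[0.02,0,0.4],[0.02,0,0.76],[0.02,0,0.76],[0.02,0,0.76]], twist=[0,0,0,0])

```text
time_s: 42.5
tcp_pos: [0.5312, -0.2012, 0.0938]
orientation: [[-0.266, 0.964, 0.005], [0.964, 0.266, -0.004], [-0.005, 0.003, -1.0]]
wrist_force: [-0.6, -0.1, -0.0]
gripper_width: 0.0855
finger_force: 0.0
```

Call:
send_rows(fingers=[1,1,1,1], linear=[[0,0,0.4],[0,0,0.76],[0,0,0.76],[0,0,0.76]], twist=[0,0,0,0])

```text
time_s: 42.83
tcp_pos: [0.5325, -0.2009, 0.0338]
orientation: [[-0.267, 0.964, 0.006], [0.964, 0.267, -0.004], [-0.005, 0.005, -1.0]]
wrist_force: [0.3, -0.3, 0.2]
gripper_width: 0.0856
finger_force: 0.0
```

Call:
send_rows(fingers=[0.3,0.3,0.3,0.3,0.3,0.3], linear=[[0,0,0],[0,0,0],[0,0,0],[0,0,0],[0,0,0],[0,0,0]], twist=[0,0,0,0,0,0])

```text
time_s: 43.33
tcp_pos: [0.5331, -0.2009, 0.0344]
orientation: [[-0.267, 0.964, 0.008], [0.964, 0.267, -0.005], [-0.007, 0.006, -1.0]]
wrist_force: [-1.5, -0.3, 8.3]
gripper_width: 0.043
finger_force: 61.9
```

Call:
send_rows(fingers=[0.3,0.3,0.3,0.3], linear=[[0,0,-0.4],[0,0,-0.8],[0,0,-1],[0,0,-1]], twist=[0,0,0,0])

```text
time_s: 43.67
tcp_pos: [0.5343, -0.2002, 0.1168]
orientation: [[-0.267, 0.963, 0.013], [0.964, 0.268, -0.005], [-0.009, 0.011, -1.0]]
wrist_force: [1.0, 0.5, -2.0]
gripper_width: 0.043
finger_force: 62.0
```

Call:
send_rows(fingers=[0.3,0.3,0.3,0.3,0.3], linear=[[0,0,-0.5],[0,0,-1],[0,0,-1],[0,0,-1],[0,0,-1]], twist=[0.33,0.33,0.33,0.33,0.33])

```text
time_s: 44.08
tcp_pos: [0.5301, -0.2003, 0.192]
orientation: [[0.072, 0.997, 0.004], [0.997, -0.072, -0.005], [-0.004, 0.004, -1.0]]
wrist_force: [-0.2, -0.5, -2.0]
gripper_width: 0.043
finger_force: 62.2
```

Run:
```python
from h import *
o=bot.get_obs();img=bot.camera('wrist')
W=P('wrist',o); print(np.round(o['tcp_pos'],4),np.round(o['joint_pos'],2),np.round(o['orientation'],3).tolist(),np.round(o['wrist_force'],1))
for d in bot.spot_point('wrist','relay0')[:3]:
    p=d['centre']; print(np.round(p),round(d['score'],2),onz(W,p,o['tcp_pos'][2]-.033).round(4))
```

```text
[ 0.5301 -0.2003  0.192 ] [ 0.83  0.68 -0.84  1.79  0.62  0.95 -0.35] [[0.072, 0.997, 0.004], [0.997, -0.072, -0.005], [-0.004, 0.004, -1.0]] [-0.2 -0.5 -2. ]
[274. 314.] 0.91 [ 0.529  -0.1979  0.159 ]
```

Call:
send_rows(fingers=[0.3,0.3,0.3], linear=[[0.44,-0.08,0],[0.88,-0.16,0],[0.88,-0.16,0]], twist=[0,0,0])

```text
time_s: 44.43
tcp_pos: [0.5223, -0.1201, 0.1917]
orientation: [[0.063, 0.998, 0.004], [0.998, -0.063, 0.003], [0.003, 0.004, -1.0]]
wrist_force: [0.0, 1.9, -1.3]
gripper_width: 0.0432
finger_force: 62.1
```

Call:
send_rows(fingers=[0.3,0.3,0.3], linear=[[0.44,-0.08,0],[0.88,-0.16,0],[0.88,-0.16,0]], twist=[0,0,0])

```text
time_s: 44.68
tcp_pos: [0.5148, -0.049, 0.1917]
orientation: [[0.063, 0.998, 0.005], [0.998, -0.063, 0.003], [0.003, 0.004, -1.0]]
wrist_force: [1.3, 1.4, -1.3]
gripper_width: 0.0432
finger_force: 62.1
```

Call:
send_rows(fingers=[0.3,0.3,0.3], linear=[[0.44,-0.08,0],[0.88,-0.16,0],[0.88,-0.16,0]], twist=[0,0,0])

```text
time_s: 44.93
tcp_pos: [0.5073, 0.0222, 0.1916]
orientation: [[0.062, 0.998, 0.005], [0.998, -0.062, 0.003], [0.003, 0.005, -1.0]]
wrist_force: [1.2, 0.8, -0.8]
gripper_width: 0.043
finger_force: 62.0
```

Call:
send_rows(fingers=[0.3,0.3,0.3], linear=[[0.44,-0.08,0],[0.88,-0.16,0],[0.88,-0.16,0]], twist=[0,0,0])

```text
time_s: 45.18
tcp_pos: [0.4997, 0.0935, 0.1915]
orientation: [[0.062, 0.998, 0.006], [0.998, -0.063, 0.004], [0.004, 0.005, -1.0]]
wrist_force: [0.2, 0.6, -0.7]
gripper_width: 0.0432
finger_force: 62.0
```

Call:
send_rows(fingers=[0.3,0.3,0.3,0.3,0.3], linear=[[0.44,-0.08,0],[0.88,-0.16,0],[0.88,-0.16,0],[0.88,-0.16,0],[0.88,-0.16,0]], twist=[0,0,0,0,0])

```text
time_s: 45.6
tcp_pos: [0.4931, 0.1553, 0.1901]
orientation: [[0.073, 0.997, 0.004], [0.997, -0.073, -0.005], [-0.004, 0.004, -1.0]]
wrist_force: [0.7, -1.1, -1.7]
gripper_width: 0.043
finger_force: 62.0
```

Run:
```python
from h import *
o=bot.get_obs();img=bot.camera('wrist')
W=P('wrist',o); print(np.round(o['tcp_pos'],4),np.round(o['joint_pos'],2),np.round(o['orientation'],3).tolist())
for n,z in (('bay0',.012),('relay0',.157)):
  for d in bot.spot_point('wrist',n)[:4]:
    p=d['centre'];X=onz(W,p,z); print(n,np.round(p),round(d['score'],2),X.round(4))
```

```text
[0.4931 0.1553 0.1901] [ 0.17  0.61 -0.82  1.92  0.59  0.87 -1.03] [[0.073, 0.997, 0.004], [0.997, -0.073, -0.005], [-0.004, 0.004, -1.0]]
bay0 [202. 311.] 0.83 [0.4897 0.1612 0.012 ]
bay0 [ 57. 311.] 0.65 [0.4973 0.2645 0.012 ]
bay0 [ 22. 120.] 0.34 [0.3686 0.2959 0.012 ]
relay0 [273. 315.] 0.71 [0.4924 0.1581 0.157 ]
relay0 [135. 305.] 0.67 [0.493  0.2176 0.157 ]
relay0 [100. 309.] 0.32 [0.4954 0.2309 0.157 ]
```

Call:
send_rows(fingers=[0.3,0.3,0.3,0.3], linear=[[0.02,-0.03,0.3],[0.02,-0.03,0.65],[0.02,-0.03,0.65],[0.02,-0.03,0.65]], twist=[0,0,0,0])

```text
time_s: 46.08
tcp_pos: [0.4909, 0.1562, 0.1383]
orientation: [[0.075, 0.997, 0.003], [0.997, -0.075, -0.005], [-0.005, 0.003, -1.0]]
wrist_force: [0.4, 0.6, -1.7]
gripper_width: 0.0428
finger_force: 61.8
```

Call:
send_rows(fingers=[0.3,0.3,0.3,0.3], linear=[[0,0,0.35],[0,0,0.65],[0,0,0.65],[0,0,0.65]], twist=[0,0,0,0])

```text
time_s: 46.42
tcp_pos: [0.4922, 0.1572, 0.0878]
orientation: [[0.075, 0.997, 0.005], [0.997, -0.075, -0.004], [-0.003, 0.006, -1.0]]
wrist_force: [0.2, 1.4, -1.8]
gripper_width: 0.043
finger_force: 61.9
```

Call:
send_rows(fingers=[0.3,0.3,0.3,0.3,0.3], linear=[[0.01,-0.01,0.08],[0.01,-0.01,0.16],[0.01,-0.01,0.24],[0.01,-0.01,0.29],[0.01,-0.01,0.29]], twist=[0,0,0,0,0])

```text
time_s: 46.83
tcp_pos: [0.4903, 0.1584, 0.0635]
orientation: [[0.074, 0.997, 0.004], [0.997, -0.074, -0.004], [-0.003, 0.005, -1.0]]
wrist_force: [-2.8, 1.2, -1.0]
gripper_width: 0.0429
finger_force: 62.0
```

Call:
send_rows(fingers=[0.3,0.3,0.3,0.3,0.3,0.3,0.3], linear=[[0,0,0.06],[0,0,0.12],[0,0,0.18],[0,0,0.23],[0,0,0.26],[0,0,0.26],[0,0,0.26]], twist=[0,0,0,0,0,0,0])

```text
time_s: 47.42
tcp_pos: [0.4907, 0.1582, 0.0463]
orientation: [[0.074, 0.997, 0.007], [0.997, -0.074, -0.006], [-0.005, 0.008, -1.0]]
wrist_force: [-10.8, -3.3, 41.7]
gripper_width: 0.0427
finger_force: 68.0
```

Call:
send_rows(fingers=[0.3,0.3], linear=[[0,0,-0.05],[0,0,-0.05]], twist=[0,0])

```text
time_s: 47.58
tcp_pos: [0.4907, 0.1579, 0.0471]
orientation: [[0.075, 0.997, 0.005], [0.997, -0.075, -0.004], [-0.003, 0.005, -1.0]]
wrist_force: [-4.0, 1.3, 0.0]
gripper_width: 0.0428
finger_force: 68.1
```

Call:
send_rows(fingers=[0.65,0.65,0.65,0.65], linear=[[0,0,0],[0,0,0],[0,0,0],[0,0,0]], twist=[0,0,0,0])

```text
time_s: 47.92
tcp_pos: [0.4923, 0.158, 0.0469]
orientation: [[0.075, 0.997, 0.007], [0.997, -0.075, -0.003], [-0.003, 0.007, -1.0]]
wrist_force: [-0.2, 0.0, 0.4]
gripper_width: 0.0556
finger_force: 0.0
```

Call:
send_rows(fingers=[0.65,0.65,0.65,0.65], linear=[[0,0,-0.4],[0,0,-0.9],[0,0,-0.9],[0,0,-0.9]], twist=[0,0,0,0])

```text
time_s: 48.25
tcp_pos: [0.4929, 0.1589, 0.1209]
orientation: [[0.075, 0.997, 0.01], [0.997, -0.075, -0.002], [-0.001, 0.01, -1.0]]
wrist_force: [0.2, 0.1, -0.9]
gripper_width: 0.0555
finger_force: 0.0
```

Call:
send_rows(fingers=[0.65,0.65,0.65,0.65], linear=[[0,0,-0.5],[0,0,-1],[0,0,-1],[0,0,-1]], twist=[0,0,0,0])

```text
time_s: 48.58
tcp_pos: [0.4917, 0.1587, 0.2]
orientation: [[0.076, 0.997, 0.009], [0.997, -0.075, -0.003], [-0.002, 0.009, -1.0]]
wrist_force: [0.2, -0.6, -0.8]
gripper_width: 0.0554
finger_force: 0.0
```

Call:
send_rows(fingers=[0.4,0.4,0.4,0.4], linear=[[-0.38,-0.22,-1],[-0.38,-0.22,-1],[-0.38,-0.22,-1],[-0.38,-0.22,-1]], twist=[0,0,0,0])

```text
time_s: 48.92
tcp_pos: [0.4707, 0.1287, 0.2793]
orientation: [[0.077, 0.997, 0.007], [0.997, -0.077, -0.005], [-0.004, 0.007, -1.0]]
wrist_force: [-0.2, 0.7, 0.1]
gripper_width: 0.0343
finger_force: 0.0
```

Call:
send_rows(fingers=[0.4,0.4,0.4,0.4], linear=[[-0.38,-0.22,-1],[-0.38,-0.22,-1],[-0.38,-0.22,-1],[-0.38,-0.22,-1]], twist=[0,0,0,0])

```text
time_s: 49.25
tcp_pos: [0.4506, 0.1003, 0.3589]
orientation: [[0.077, 0.997, 0.007], [0.997, -0.077, -0.004], [-0.004, 0.007, -1.0]]
wrist_force: [-0.6, -0.9, -0.7]
gripper_width: 0.0342
finger_force: 0.0
```

Call:
send_rows(fingers=[0.4,0.4,0.4,0.4,0.4,0.4,0.4,0.4], linear=[[0,0,0],[0,0,0],[0,0,0],[0,0,0],[0,0,0],[0,0,0],[0,0,0],[0,0,0]], twist=[0.75,0.75,0.75,0.75,0.75,0.75,0.75,0.75])

```text
time_s: 49.92
tcp_pos: [0.4492, 0.101, 0.3563]
orientation: [[0.758, 0.652, 0.001], [0.652, -0.758, -0.005], [-0.002, 0.004, -1.0]]
wrist_force: [-0.4, 0.4, -1.5]
gripper_width: 0.0342
finger_force: 0.0
```

Call:
send_rows(fingers=[0.4,0.4,0.4,0.4,0.4,0.4,0.4,0.4,0.4], linear=[[0,0,0],[0,0,0],[0,0,0],[0,0,0],[0,0,0],[0,0,0],[0,0,0],[0,0,0],[0,0,0]], twist=[0.75,0.75,0.75,0.75,0.75,0.75,0.75,0.75,0.75])

```text
time_s: 50.67
tcp_pos: [0.4496, 0.1012, 0.3575]
orientation: [[0.997, -0.072, 0.003], [-0.072, -0.997, -0.004], [0.003, 0.004, -1.0]]
wrist_force: [0.2, 0.8, -0.8]
gripper_width: 0.0339
finger_force: 0.0
```

Run:
```python
from h import *
o=bot.get_obs();img=bot.camera('wrist');save(img,'w13')
W=P('wrist',o);np.save('W13.npy',W); print(np.round(o['tcp_pos'],4),np.round(o['joint_pos'],2),np.round(o['orientation'],3).tolist())
save(bot.camera('side'),'s3');save(bot.camera('scene'),'sc3');M={'side':P('side'),'wrist':W,'scene':P('scene')}
for n,z in (('relay0',.012),('bay0',.012),('door_handle',.32),('key_bow',.3),('door_hinge',.1)):
  for c in M:
   for d in bot.spot_point(c,n)[:4]:
    p=d['centre'];X=onz(M[c],p,z); print(c,n,np.round(p),round(d['score'],2),X.round(4))
```

```text
[0.4496 0.1012 0.3575] [ 0.22  0.26 -0.65  1.82  0.18  1.12 -2.13] [[0.997, -0.072, 0.003], [-0.072, -0.997, -0.004], [0.003, 0.004, -1.0]]
side relay0 [350. 304.] 0.8 [0.4856 0.214  0.012 ]
side relay0 [328. 305.] 0.56 [0.4925 0.1555 0.012 ]
side relay0 [162. 365.] 0.35 [ 0.3945 -0.3919  0.012 ]
wrist relay0 [148. 259.] 0.97 [0.4917 0.1622 0.012 ]
wrist relay0 [154. 214.] 0.78 [0.4883 0.2143 0.012 ]
scene relay0 [203. 248.] 0.78 [0.4861 0.2139 0.012 ]
scene relay0 [206. 206.] 0.71 [0.3708 0.3051 0.012 ]
scene relay0 [209. 261.] 0.57 [0.4974 0.1599 0.012 ]
scene relay0 [350. 430.] 0.55 [ 0.4806 -0.5827  0.012 ]
side bay0 [348. 302.] 0.98 [0.4905 0.2108 0.012 ]
side bay0 [331. 309.] 0.69 [0.4821 0.1641 0.012 ]
side bay0 [367. 297.] 0.6 [0.4956 0.2584 0.012 ]
wrist bay0 [150. 170.] 0.85 [0.4965 0.2626 0.012 ]
wrist bay0 [150. 214.] 0.73 [0.4926 0.2129 0.012 ]
scene bay0 [209. 259.] 0.8 [0.4926 0.1664 0.012 ]
scene bay0 [193. 242.] 0.76 [0.5026 0.2669 0.012 ]
scene bay0 [201. 250.] 0.68 [0.497  0.2149 0.012 ]
scene bay0 [307. 388.] 0.59 [ 0.5065 -0.4073  0.012 ]
side door_handle [390. 291.] 0.87 [0.4694 0.4084 0.32  ]
scene door_handle [101. 198.] 0.73 [0.4869 0.4296 0.32  ]
scene door_handle [208. 259.] 0.35 [ 0.3137 -0.0635  0.32  ]
side key_bow [377. 252.] 0.45 [0.5479 0.3888 0.3   ]
wrist key_bow [154. 214.] 0.61 [0.5062 0.1445 0.3   ]
side door_hinge [394. 301.] 0.9 [0.4681 0.3498 0.1   ]
wrist door_hinge [201.  53.] 0.76 [0.4616 0.3523 0.1   ]
wrist door_hinge [260.  72.] 0.16 [0.4012 0.348  0.1   ]
scene door_hinge [208. 260.] 0.68 [0.4478 0.1005 0.1   ]
scene door_hinge [164. 215.] 0.63 [0.4736 0.3681 0.1   ]
```

View pics/w13.png

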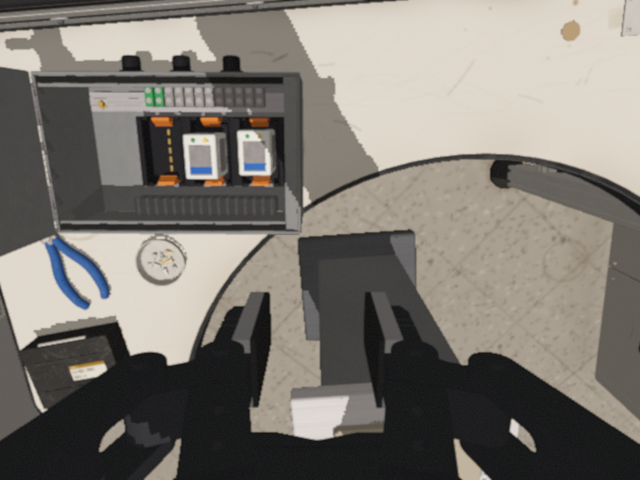

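Both relays sit in bay1 (204, 158) and bay0 (255, 152), and no white module is left on the bench. Next: locate the handle.

Run:
```python
from h import *
S,C=P('side'),P('scene')
print(tri([(S,(390,291)),(C,(101,198))]).round(4))
E0=np.array([.4947,.2345,0]);c,s=np.cos(-.075),np.sin(-.075);R=np.array([[c,-s,0],[s,c,0],[0,0,1]])
for th in (1.4,1.5,1.6,1.7,1.8,1.9):
    X=E0+R@np.array([-.036,.118-.222*np.cos(th)+.04*np.sin(th),.1+.222*np.sin(th)+.04*np.cos(th)])
    print(th,X.round(4),proj(S,X).round(1),proj(C,X).round(1))
```

```text
[0.471  0.4123 0.3359]
1.4 [0.4678 0.3565 0.3256] [361.7 296.5] [112.4 207.4]
1.5 [0.4695 0.379  0.3243] [373.5 293.7] [109.3 203.5]
1.6 [0.4711 0.4012 0.3207] [385.7 291. ] [106.9 199.8]
1.7 [0.4728 0.4229 0.315 ] [398.2 288.3] [105.2 196.3]
1.8 [0.4743 0.444  0.3071] [410.8 285.8] [104.2 193.1]
1.9 [0.4759 0.4642 0.2971] [423.4 283.4] [103.8 190.2]
```

Call:
send_rows(fingers=[0.3,0.3,0.3], linear=[[0,-0.48,-0.3],[0,-0.96,-0.5],[0,-0.96,-0.5]], twist=[0,0,0])

```text
time_s: 51.82
tcp_pos: [0.4558, 0.1862, 0.4021]
orientation: [[0.998, -0.067, 0.011], [-0.067, -0.998, 0.005], [0.011, -0.005, -1.0]]
wrist_force: [-0.8, 1.8, 0.3]
gripper_width: 0.0257
finger_force: 0.0
```

Call:
send_rows(fingers=[0.3,0.3,0.3], linear=[[0,-0.48,0],[0,-0.96,0],[0,-0.96,0]], twist=[0,0,0])

```text
time_s: 52.07
tcp_pos: [0.4594, 0.2629, 0.3987]
orientation: [[0.998, -0.065, 0.005], [-0.065, -0.998, 0.004], [0.005, -0.004, -1.0]]
wrist_force: [-0.5, 0.8, 1.4]
gripper_width: 0.0255
finger_force: 0.0
```

Call:
send_rows(fingers=[0.3,0.3,0.3], linear=[[0,-0.48,0],[0,-0.96,0],[0,-0.96,0]], twist=[0,0,0])

```text
time_s: 52.32
tcp_pos: [0.4646, 0.339, 0.3978]
orientation: [[0.998, -0.065, 0.003], [-0.065, -0.998, 0.003], [0.003, -0.004, -1.0]]
wrist_force: [-1.4, -0.9, -0.2]
gripper_width: 0.0257
finger_force: 0.0
```

Call:
send_rows(fingers=[0.3,0.3,0.3,0.3], linear=[[0,-0.4,0],[0,-0.7,0],[0,-0.7,0],[0,-0.7,0]], twist=[0,0,0,0])

```text
time_s: 52.65
tcp_pos: [0.4704, 0.388, 0.3975]
orientation: [[0.997, -0.072, 0.004], [-0.072, -0.997, -0.004], [0.005, 0.003, -1.0]]
wrist_force: [0.0, -0.9, 0.7]
gripper_width: 0.0255
finger_force: 0.0
```

Run:
```python
from h import *
o=bot.get_obs();img=bot.camera('wrist');save(img,'w14')
W=P('wrist',o); print(np.round(o['tcp_pos'],4),np.round(o['joint_pos'],2),np.round(o['orientation'],3).tolist(),np.round(o['wrist_force'],1))
E0=np.array([.4947,.2345,0]);c,s=np.cos(-.075),np.sin(-.075);R=np.array([[c,-s,0],[s,c,0],[0,0,1]])
for n,l in (('door_handle',(-.036,-.222,.04)),('key_bow',(.046,-.203,.028))):
  for d in bot.spot_point('wrist',n)[:2]: print(n,np.round(d['centre']),round(d['score'],2),onz(W,d['centre'],.319).round(4))
  for th in (1.5,1.6,1.7):
    X=E0+R@np.array([l[0],.118+l[1]*np.cos(th)+l[2]*np.sin(th),.1-l[1]*np.sin(th)+l[2]*np.cos(th)]); print(th,proj(W,X).round())
```

```text
[0.4704 0.388  0.3975] [-0.34  0.5  -0.68  1.37  0.32  1.38 -2.66] [[0.997, -0.072, 0.004], [-0.072, -0.997, -0.004], [0.005, 0.003, -1.0]] [ 0.  -0.9  0.7]
door_handle [250. 283.] 0.59 [0.472  0.4056 0.319 ]
1.5 [254. 333.]
1.6 [252. 291.]
1.7 [249. 253.]
key_bow [100. 306.] 0.76 [0.549  0.3872 0.319 ]
1.5 [ 95. 353.]
1.6 [ 95. 315.]
1.7 [ 95. 278.]
```

Call:
send_rows(fingers=[0.3,0.3,0.3,0.3], linear=[[0,-0.21,0],[0,-0.21,0.2],[0,-0.21,0.45],[0,-0.21,0.45]], twist=[0,0,0,0])

```text
time_s: 53.13
tcp_pos: [0.4722, 0.4006, 0.3588]
orientation: [[0.997, -0.076, 0.002], [-0.076, -0.997, -0.009], [0.003, 0.009, -1.0]]
wrist_force: [0.1, -1.1, -0.5]
gripper_width: 0.0259
finger_force: 0.0
```

Call:
send_rows(fingers=[0.3,0.3,0.3,0.3,0.3], linear=[[0,0,0.2],[0,0,0.4],[0,0,0.6],[0,0,0.74],[0,0,0.74]], twist=[0,0,0,0,0])

```text
time_s: 53.55
tcp_pos: [0.4729, 0.4014, 0.3012]
orientation: [[0.997, -0.076, 0.004], [-0.076, -0.997, -0.007], [0.004, 0.006, -1.0]]
wrist_force: [-0.9, -0.5, -0.2]
gripper_width: 0.0257
finger_force: 0.0
```

Call:
send_rows(fingers=[0,0,0,0,0,0], linear=[[0,0,0],[0,0,0],[0,0,0],[0,0,0],[0,0,0],[0,0,0]], twist=[0,0,0,0,0,0])

```text
time_s: 54.05
tcp_pos: [0.4734, 0.4037, 0.3039]
orientation: [[0.997, -0.075, 0.007], [-0.075, -0.997, -0.002], [0.007, 0.002, -1.0]]
wrist_force: [1.3, 0.3, 3.1]
gripper_width: 0.008
finger_force: 58.9
```

Call:
send_rows(fingers=[0,0,0,0,0,0], linear=[[0,0.16,-0.03],[0,0.32,-0.05],[0,0.55,-0.07],[0,0.83,-0.06],[0,0.97,-0.05],[0,0.97,-0.05]], twist=[0,0,0,0,0,0])

```text
time_s: 54.55
tcp_pos: [0.4673, 0.3229, 0.3086]
orientation: [[0.997, -0.078, 0.007], [-0.078, -0.997, -0.006], [0.007, 0.005, -1.0]]
wrist_force: [-2.0, -2.9, 9.2]
gripper_width: 0.0075
finger_force: 59.9
```

Call:
send_rows(fingers=[0,0,0,0,0,0], linear=[[0,0.17,0.03],[0,0.33,0.06],[0,0.6,0.14],[0,0.86,0.25],[0,0.94,0.29],[0,0.94,0.29]], twist=[0,0,0,0,0,0])

```text
time_s: 55.05
tcp_pos: [0.4612, 0.2468, 0.2826]
orientation: [[0.997, -0.078, 0.003], [-0.078, -0.997, -0.009], [0.003, 0.009, -1.0]]
wrist_force: [1.1, -2.3, -3.3]
gripper_width: 0.0071
finger_force: 61.2
```

Call:
send_rows(fingers=[0,0,0,0,0,0], linear=[[0,0.17,0.095],[0,0.4,0.25],[0,0.62,0.43],[0,0.82,0.63],[0,0.95,0.785],[0,0.95,0.785]], twist=[0,0,0,0,0,0])

```text
time_s: 55.55
tcp_pos: [0.4554, 0.1732, 0.2198]
orientation: [[0.997, -0.076, 0.002], [-0.076, -0.997, -0.005], [0.003, 0.005, -1.0]]
wrist_force: [0.4, -0.6, -5.5]
gripper_width: 0.0077
finger_force: 59.5
```

Call:
send_rows(fingers=[0,0,0,0,0,0], linear=[[0,0.13,0.18],[0,0.27,0.43],[0,0.39,0.68],[0,0.48,0.95],[0,0.48,0.95],[0,0.48,0.95]], twist=[0,0,0,0,0,0])

```text
time_s: 56.05
tcp_pos: [0.4527, 0.1369, 0.1455]
orientation: [[0.997, -0.074, 0.002], [-0.074, -0.997, -0.005], [0.002, 0.005, -1.0]]
wrist_force: [-2.6, 0.5, -2.6]
gripper_width: 0.0075
finger_force: 59.2
```

Call:
send_rows(fingers=[0,0,0,0,0], linear=[[0,0.03,0.12],[0,0.05,0.24],[0,0.06,0.32],[0,0.06,0.34],[0,0.06,0.34]], twist=[0,0,0,0,0])

```text
time_s: 56.47
tcp_pos: [0.4551, 0.1321, 0.122]
orientation: [[0.997, -0.074, 0.01], [-0.074, -0.997, -0.006], [0.01, 0.005, -1.0]]
wrist_force: [-5.6, -2.2, 20.7]
gripper_width: 0.0079
finger_force: 67.0
```

Call:
send_rows(fingers=[0.4,0.4,0.4,0.4], linear=[[0,0,0],[0,0,0],[0,0,0],[0,0,0]], twist=[0,0,0,0])

```text
time_s: 56.8
tcp_pos: [0.4544, 0.1319, 0.1192]
orientation: [[0.997, -0.074, 0.007], [-0.074, -0.997, -0.003], [0.007, 0.003, -1.0]]
wrist_force: [0.2, 0.8, 0.4]
gripper_width: 0.034
finger_force: 0.0
```

Call:
send_rows(fingers=[0.4,0.4,0.4,0.4], linear=[[0,0,-0.4],[0,0,-1],[0,0,-1],[0,0,-1]], twist=[0,0,0,0])

```text
time_s: 57.13
tcp_pos: [0.4552, 0.1326, 0.2011]
orientation: [[0.997, -0.075, 0.011], [-0.075, -0.997, -0.002], [0.011, 0.001, -1.0]]
wrist_force: [0.9, 0.0, -0.3]
gripper_width: 0.0341
finger_force: 0.0
```

Call:
send_rows(fingers=[0.4,0.4,0.4,0.4], linear=[[1,-0.25,0],[1,-0.25,0],[1,-0.25,0],[1,-0.25,0]], twist=[0,0,0,0])

```text
time_s: 57.47
tcp_pos: [0.5354, 0.1456, 0.1971]
orientation: [[0.997, -0.076, 0.004], [-0.076, -0.997, -0.003], [0.004, 0.003, -1.0]]
wrist_force: [-0.7, -0.7, -0.4]
gripper_width: 0.0345
finger_force: 0.0
```

Call:
send_rows(fingers=[0.4,0.4,0.4,0.4,0.4,0.4,0.4,0.4], linear=[[0,0,0],[0,0,0],[0,0,0],[0,0,0],[0,0,0],[0,0,0],[0,0,0],[0,0,0]], twist=[-0.77,-0.77,-0.77,-0.77,-0.77,-0.77,-0.77,-0.77])

```text
time_s: 58.13
tcp_pos: [0.5327, 0.1451, 0.1977]
orientation: [[0.743, 0.67, 0.003], [0.67, -0.743, -0.005], [-0.001, 0.005, -1.0]]
wrist_force: [0.4, 0.0, 0.9]
gripper_width: 0.0341
finger_force: 0.0
```

Call:
send_rows(fingers=[0.4,0.4,0.4,0.4,0.4,0.4,0.4,0.4,0.4], linear=[[0,0,0],[0,0,0],[0,0,0],[0,0,0],[0,0,0],[0,0,0],[0,0,0],[0,0,0],[0,0,0]], twist=[-0.76,-0.76,-0.76,-0.76,-0.76,-0.76,-0.76,-0.76,-0.76])

```text
time_s: 58.88
tcp_pos: [0.5336, 0.1454, 0.1983]
orientation: [[0.045, 0.999, 0.004], [0.999, -0.045, -0.004], [-0.004, 0.004, -1.0]]
wrist_force: [0.4, 0.0, 0.8]
gripper_width: 0.0342
finger_force: 0.0
```

Run:
```python
from h import *
o=bot.get_obs();img=bot.camera('wrist');save(img,'w15')
W=P('wrist',o);np.save('W15.npy',W); print(np.round(o['tcp_pos'],4),np.round(o['joint_pos'],2),np.round(o['orientation'],3).tolist())
for n,z in (('key_bow',.128),('door_handle',.14)):
  for d in bot.spot_point('wrist',n)[:2]: print(n,np.round(d['centre']),round(d['score'],2),onz(W,d['centre'],z).round(4))
p=bot.spot_point('wrist','key_bow')[0]['centre'];r,c=np.array(p).astype(int)
cv2.imwrite('pics/w15c.png',cv2.resize(img[max(r-70,0):r+70,max(c-90,0):c+90,::-1],None,fx=4,fy=4))
```

```text
[0.5336 0.1454 0.1983] [ 0.3   0.73 -1.04  1.81  0.74  1.04 -1.07] [[0.045, 0.999, 0.004], [0.999, -0.045, -0.004], [-0.004, 0.004, -1.0]]
key_bow [255. 313.] 0.76 [0.5318 0.1444 0.128 ]
door_handle [290. 155.] 0.83 [0.4502 0.1333 0.14  ]
```

View pics/w15c.png

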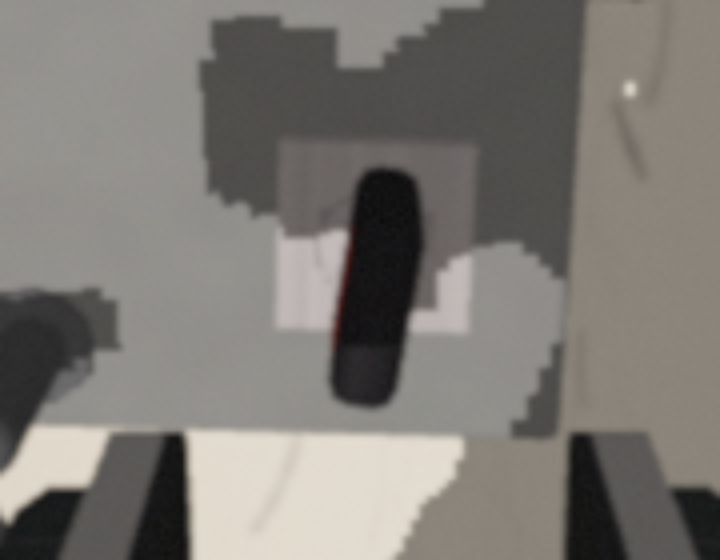

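The door is flush, and the key bow at (372, 285) in the crop lies about 8° clockwise of the tool. I'll grip it.

Call:
send_rows(fingers=[0.4,0.4,0.4,0.4,0.4], linear=[[0,0.015,0.3],[0,0.015,0.7],[0,0.015,1],[0,0.015,1],[0,0.015,1]], twist=[0.1,0.1,0.1,0.1,0.1])

```text
time_s: 59.5
tcp_pos: [0.5355, 0.1453, 0.1185]
orientation: [[0.147, 0.989, 0.004], [0.989, -0.147, -0.004], [-0.004, 0.004, -1.0]]
wrist_force: [-0.6, 0.8, 0.2]
gripper_width: 0.0342
finger_force: 0.0
```

Call:
send_rows(fingers=[0,0,0,0,0,0], linear=[[0,0,0],[0,0,0],[0,0,0],[0,0,0],[0,0,0],[0,0,0]], twist=[0,0,0,0,0,0])

```text
time_s: 60.0
tcp_pos: [0.535, 0.1465, 0.1206]
orientation: [[0.147, 0.989, 0.005], [0.989, -0.147, -0.003], [-0.002, 0.005, -1.0]]
wrist_force: [-5.0, 0.9, 5.6]
gripper_width: 0.0078
finger_force: 58.7
```

Call:
send_rows(fingers=[0,0,0,0,0,0,0,0,0,0], linear=[[0,0,0],[0,0,0],[0,0,0],[0,0,0],[0,0,0],[0,0,0],[0,0,0],[0,0,0],[0,0,0],[0,0,0]], twist=[0.1,0.2,0.3,0.4,0.5,0.6,0.7,0.8,0.9,0.9])

```text
time_s: 60.83
tcp_pos: [0.536, 0.1458, 0.1206]
orientation: [[0.888, 0.46, 0.007], [0.46, -0.888, -0.004], [0.004, 0.007, -1.0]]
wrist_force: [-4.7, -0.7, 6.4]
gripper_width: 0.0078
finger_force: 59.2
```

Call:
send_rows(fingers=[0,0,0,0,0,0,0,0], linear=[[0,0,0],[0,0,0],[0,0,0],[0,0,0],[0,0,0],[0,0,0],[0,0,0],[0,0,0]], twist=[0.1,0.2,0.3,0.4,0.5,0.55,0.55,0.55])

```text
time_s: 61.5
tcp_pos: [0.5359, 0.1447, 0.1205]
orientation: [[0.996, -0.092, 0.006], [-0.092, -0.996, -0.006], [0.006, 0.005, -1.0]]
wrist_force: [-4.7, -1.5, 10.7]
gripper_width: 0.0076
finger_force: 59.5
```

Run:
```python
from h import *
o=bot.get_obs()
print({k:np.round(o[k],3).tolist() for k in ('joint_pos','moment','wrist_force','tau')})
```

```text
{'joint_pos': [0.023, 0.694, -0.532, 1.882, 0.535, 0.707, -2.488], 'moment': [-0.656, 1.069, 0.037], 'wrist_force': [-4.659, -1.459, 10.688], 'tau': [-0.71, -46.568, -6.109, -14.036, 0.373, -1.757, -0.072]}
```

Call:
send_rows(fingers=[0,0,0,0,0], linear=[[0,0,0],[0,0,0],[0,0,0],[0,0,0],[0,0,0]], twist=[0.05,0.1,0.15,0.17,0.17])

```text
time_s: 61.92
tcp_pos: [0.5357, 0.1444, 0.1205]
orientation: [[0.963, -0.268, 0.005], [-0.268, -0.963, -0.006], [0.007, 0.004, -1.0]]
wrist_force: [-4.2, -1.9, 10.7]
gripper_width: 0.0076
finger_force: 59.7
```

Run:
```python
from h import *
o=bot.get_obs()
print({k:np.round(o[k],3).tolist() for k in ('joint_pos','moment','wrist_force','tau')})
```

```text
{'joint_pos': [-0.007, 0.684, -0.483, 1.883, 0.491, 0.691, -2.625], 'moment': [-0.728, 1.18, 0.0], 'wrist_force': [-4.2, -1.875, 10.717], 'tau': [-0.858, -46.364, -5.626, -14.269, 0.261, -1.978, -0.211]}
```

Call:
send_rows(fingers=[0,0,0,0], linear=[[0,0,0],[0,0,0],[0,0,0],[0,0,0]], twist=[-0.1,-0.15,-0.15,-0.15])

```text
time_s: 62.25
tcp_pos: [0.5364, 0.1449, 0.1205]
orientation: [[0.994, -0.113, 0.007], [-0.113, -0.994, -0.005], [0.007, 0.004, -1.0]]
wrist_force: [-2.7, -1.3, 8.7]
gripper_width: 0.0078
finger_force: 59.7
```

Call:
send_rows(fingers=[0,0,0,0,0], linear=[[0,0,-0.05],[0,0,-0.1],[0,0,-0.15],[0,0,-0.15],[0,0,-0.15]], twist=[0,0,0,0,0])

```text
time_s: 62.67
tcp_pos: [0.5363, 0.1451, 0.1314]
orientation: [[0.993, -0.116, 0.006], [-0.116, -0.993, -0.004], [0.007, 0.003, -1.0]]
wrist_force: [-0.9, -1.4, 1.3]
gripper_width: 0.008
finger_force: 58.9
```

Call:
send_rows(fingers=[0,0,0,0,0], linear=[[0,0,-0.2],[0,0,-0.4],[0,0,-0.7],[0,0,-1],[0,0,-1]], twist=[0,0,0,0,0])

```text
time_s: 63.08
tcp_pos: [0.5387, 0.148, 0.2154]
orientation: [[0.993, -0.115, 0.014], [-0.115, -0.993, 0.0], [0.014, -0.002, -1.0]]
wrist_force: [0.8, 0.5, 0.1]
gripper_width: 0.0075
finger_force: 58.7
```

Run:
```python
from h import *
o=bot.get_obs();img=bot.camera('wrist');save(img,'w16')
W=P('wrist',o); print(np.round(o['tcp_pos'],4),np.round(o['joint_pos'],2))
for n,z in (('key_bow',o['tcp_pos'][2]+.009),('door_handle',.14)):
  for d in bot.spot_point('wrist',n)[:3]: print(n,np.round(d['centre']),round(d['score'],2),onz(W,d['centre'],z).round(4))
bot.camera('side')
print([(n,np.round(d['centre']).tolist(),round(d['score'],2),onz(P('side'),d['centre'],.0).round(3).tolist()) for n in ('tool_tray','key','flush_cutters','loupe') for d in bot.spot_point('side',n)])
```

```text
[0.5387 0.148  0.2154] [ 0.08  0.57 -0.62  1.8   0.42  0.89 -2.41]
key_bow [330. 317.] 0.78 [0.5369 0.1479 0.2244]
key_bow [282. 314.] 0.42 [0.5545 0.1466 0.2244]
[('tool_tray', [159.0, 325.0], 0.7, [0.517, -0.397, 0.0]), ('tool_tray', [283.0, 286.0], 0.64, [0.562, 0.033, 0.0]), ('key', [292.0, 285.0], 0.49, [0.56, 0.058, 0.0]), ('key', [160.0, 365.0], 0.32, [0.395, -0.409, 0.0]), ('loupe', [162.0, 363.0], 0.7, [0.403, -0.402, 0.0])]
```

Call:
send_rows(fingers=[0,0,0,0], linear=[[-0.9,0.86,0],[-0.9,0.86,0],[-0.9,0.86,0],[-0.9,0.86,0]], twist=[0,0,0,0])

```text
time_s: 63.82
tcp_pos: [0.4519, 0.0822, 0.2098]
orientation: [[0.993, -0.118, 0.0], [-0.118, -0.993, -0.008], [0.001, 0.008, -1.0]]
wrist_force: [-0.5, -0.9, 0.5]
gripper_width: 0.0076
finger_force: 58.8
```

Call:
send_rows(fingers=[0,0,0], linear=[[0.08,0.86,0],[0.08,0.86,0],[0.08,0.86,0]], twist=[0,0,0])

```text
time_s: 64.07
tcp_pos: [0.4544, 0.0109, 0.2102]
orientation: [[0.992, -0.124, 0.004], [-0.124, -0.992, -0.007], [0.005, 0.007, -1.0]]
wrist_force: [-0.4, 0.5, -0.2]
gripper_width: 0.0076
finger_force: 58.8
```

Call:
send_rows(fingers=[0,0,0], linear=[[0.08,0.86,0],[0.08,0.86,0],[0.08,0.86,0]], twist=[0,0,0])

```text
time_s: 64.32
tcp_pos: [0.4529, -0.058, 0.2105]
orientation: [[0.992, -0.124, 0.004], [-0.124, -0.992, -0.006], [0.005, 0.006, -1.0]]
wrist_force: [-0.0, -0.7, 0.3]
gripper_width: 0.0078
finger_force: 58.9
```

Call:
send_rows(fingers=[0,0,0], linear=[[0.08,0.86,0],[0.08,0.86,0],[0.08,0.86,0]], twist=[0,0,0])

```text
time_s: 64.57
tcp_pos: [0.4514, -0.127, 0.2108]
orientation: [[0.992, -0.124, 0.005], [-0.124, -0.992, -0.006], [0.006, 0.005, -1.0]]
wrist_force: [0.8, 0.2, -0.4]
gripper_width: 0.0079
finger_force: 58.9
```

Call:
send_rows(fingers=[0,0,0], linear=[[0.08,0.86,0],[0.08,0.86,0],[0.08,0.86,0]], twist=[0,0,0])

```text
time_s: 64.82
tcp_pos: [0.4498, -0.196, 0.2111]
orientation: [[0.992, -0.124, 0.006], [-0.124, -0.992, -0.006], [0.006, 0.005, -1.0]]
wrist_force: [0.1, -0.9, -1.1]
gripper_width: 0.0076
finger_force: 58.9
```

Call:
send_rows(fingers=[0,0,0,0,0], linear=[[0.08,0.86,0],[0.08,0.86,0],[0.08,0.86,0],[0.08,0.86,0],[0.08,0.86,0]], twist=[0,0,0,0,0])

```text
time_s: 65.23
tcp_pos: [0.4487, -0.2581, 0.2117]
orientation: [[0.993, -0.115, 0.006], [-0.115, -0.993, -0.002], [0.006, 0.001, -1.0]]
wrist_force: [0.4, 0.7, -0.8]
gripper_width: 0.0077
finger_force: 58.9
```

Run:
```python
from h import *
o=bot.get_obs();img=bot.camera('wrist');save(img,'w17')
W=P('wrist',o); print(np.round(o['tcp_pos'],4),np.round(o['joint_pos'],2),np.round(o['orientation'],3).tolist())
for n,z in (('tool_tray',0),('key_bow',o['tcp_pos'][2]+.009),('loupe',0),('relay0',0)):
  for d in bot.spot_point('wrist',n)[:3]: print(n,np.round(d['centre']),round(d['score'],2),onz(W,d['centre'],z).round(4))
# dark tray mask extents on z=.016
m=(img[:300].max(2)<70).astype(np.uint8); n,l,st,ct=cv2.connectedComponentsWithStats(m)
for i in np.argsort(-st[1:,4])[:4]+1:
    x,y,w,h,a=st[i]; print(st[i],[onz(W,p,.016)[:2].round(3).tolist() for p in ((y,x),(y,x+w),(y+h,x),(y+h,x+w))])
```

```text
[ 0.4487 -0.2581  0.2117] [ 0.9   0.53 -0.63  1.9   0.41  0.84 -1.63] [[0.993, -0.115, 0.006], [-0.115, -0.993, -0.002], [0.006, 0.001, -1.0]]
tool_tray [100. 484.] 0.72 [ 0.5172 -0.4007  0.    ]
key_bow [327. 313.] 0.73 [ 0.4482 -0.2571  0.2207]
loupe [241. 497.] 0.78 [ 0.3982 -0.4112  0.    ]
[  307     0   333   207 40341] [[0.601, -0.269], [0.573, -0.507], [0.45, -0.251], [0.419, -0.521]]
[ 171  254  129   46 3999] [[0.424, -0.132], [0.411, -0.24], [0.383, -0.124], [0.37, -0.235]]
[   0  207  425   93 2729] [[0.479, -0.003], [0.439, -0.346], [0.4, 0.023], [0.357, -0.342]]
[ 610  201   30   99 2284] [[0.427, -0.496], [0.424, -0.52], [0.338, -0.502], [0.335, -0.528]]
```

Call:
send_rows(fingers=[0,0,0,0,0,0,0,0], linear=[[0,0,0],[0,0,0],[0,0,0],[0,0,0],[0,0,0],[0,0,0],[0,0,0],[0,0,0]], twist=[-0.75,-0.75,-0.75,-0.75,-0.75,-0.75,-0.75,-0.75])

```text
time_s: 66.15
tcp_pos: [0.448, -0.2592, 0.2119]
orientation: [[0.784, 0.621, 0.006], [0.621, -0.784, -0.003], [0.003, 0.006, -1.0]]
wrist_force: [-0.2, -1.2, -0.8]
gripper_width: 0.0076
finger_force: 58.9
```

Call:
send_rows(fingers=[0,0,0,0,0,0,0,0], linear=[[0,0,0],[0,0,0],[0,0,0],[0,0,0],[0,0,0],[0,0,0],[0,0,0],[0,0,0]], twist=[-0.7,-0.7,-0.7,-0.7,-0.7,-0.7,-0.7,-0.7])

```text
time_s: 66.82
tcp_pos: [0.4479, -0.2594, 0.2118]
orientation: [[0.172, 0.985, 0.006], [0.985, -0.172, -0.003], [-0.002, 0.006, -1.0]]
wrist_force: [-0.3, -0.0, -0.4]
gripper_width: 0.0075
finger_force: 58.9
```

Call:
send_rows(fingers=[0,0,0,0,0], linear=[[-0.69,0.95,0.3],[-0.69,0.95,0.8],[-0.69,0.95,0.8],[-0.69,0.95,0.8],[-0.69,0.95,0.8]], twist=[0,0,0,0,0])

```text
time_s: 67.23
tcp_pos: [0.5135, -0.3271, 0.1467]
orientation: [[0.172, 0.985, 0.003], [0.985, -0.172, -0.002], [-0.001, 0.003, -1.0]]
wrist_force: [0.6, 0.5, 0.5]
gripper_width: 0.0077
finger_force: 59.0
```

Run:
```python
from h import *
o=bot.get_obs();img=bot.camera('wrist');save(img,'w18')
W=P('wrist',o); print(np.round(o['tcp_pos'],4),np.round(o['joint_pos'],2),np.round(o['orientation'],3).tolist())
for n,z in (('tool_tray',0),('key_bow',o['tcp_pos'][2]+.009)):
  for d in bot.spot_point('wrist',n)[:3]: print(n,np.round(d['centre']),round(d['score'],2),onz(W,d['centre'],z).round(4))
for X in [(.517,-.29,.016),(.517,-.4,.002),(.58,-.3,.016),(.45,-.3,.016)]: 
    r,c=proj(W,np.array(X)).round().astype(int); print(X,r,c,img[min(r,479),min(max(c,0),639)] )
```

```text
[ 0.5135 -0.3271  0.1467] [ 1.06  0.84 -0.94  1.71  0.79  1.01 -0.35] [[0.172, 0.985, 0.003], [0.985, -0.172, -0.002], [-0.001, 0.003, -1.0]]
key_bow [327. 314.] 0.77 [ 0.5121 -0.328   0.1557]
(0.517, -0.29, 0.016) 169 312 [36 35 31]
(0.517, -0.4, 0.002) 313 338 [87 83 82]
(0.58, -0.3, 0.016) 168 411 [209 202 194]
(0.45, -0.3, 0.016) 202 214 [29 27 26]
```

Run:
```python
from h import *
W=np.load('W1.npy')
for p in ((37,465),(160,450),(172,630),(88,527),(104,527),(150,548)): print(p,onz(W,p,.012).round(3))
img=cv2.imread('pics/w18.png')
```

```text
(37, 465) [ 0.58  -0.29   0.012]
(160, 450) [ 0.454 -0.286  0.012]
(172, 630) [ 0.441 -0.491  0.012]
(88, 527) [ 0.53  -0.361  0.012]
(104, 527) [ 0.514 -0.364  0.012]
(150, 548) [ 0.465 -0.394  0.012]
```

Call:
send_rows(fingers=[0,0,0,0], linear=[[0,0.08,0.3],[0,0.08,0.68],[0,0.08,0.68],[0,0.08,0.68]], twist=[0,0,0,0])

```text
time_s: 67.72
tcp_pos: [0.5196, -0.3278, 0.0945]
orientation: [[0.168, 0.986, 0.004], [0.986, -0.168, -0.003], [-0.002, 0.004, -1.0]]
wrist_force: [0.4, 0.3, 0.1]
gripper_width: 0.0075
finger_force: 59.0
```

Call:
send_rows(fingers=[0,0,0,0,0], linear=[[0,0,0.25],[0,0,0.5],[0,0,0.67],[0,0,0.67],[0,0,0.67]], twist=[0,0,0,0,0])

```text
time_s: 68.13
tcp_pos: [0.5212, -0.3285, 0.0416]
orientation: [[0.168, 0.986, 0.006], [0.986, -0.168, -0.004], [-0.003, 0.007, -1.0]]
wrist_force: [0.5, 0.0, 0.2]
gripper_width: 0.0078
finger_force: 59.0
```

Call:
send_rows(fingers=[0.4,0.4,0.4,0.4,0.4], linear=[[0,0,0],[0,0,0],[0,0,0],[0,0,0],[0,0,0]], twist=[0,0,0,0,0])

```text
time_s: 68.55
tcp_pos: [0.521, -0.3287, 0.0411]
orientation: [[0.168, 0.986, 0.006], [0.986, -0.168, -0.004], [-0.003, 0.007, -1.0]]
wrist_force: [-0.3, -0.0, -0.3]
gripper_width: 0.0341
finger_force: 0.0
```

Call:
send_rows(fingers=[0.6,0.6,0.6,0.6], linear=[[0,0,-0.2],[0,0,-0.5],[0,0,-1],[0,0,-1]], twist=[0,0,0,0])

```text
time_s: 68.88
tcp_pos: [0.5249, -0.3285, 0.1284]
orientation: [[0.168, 0.986, 0.016], [0.986, -0.168, -0.007], [-0.004, 0.017, -1.0]]
wrist_force: [1.1, 0.3, -0.0]
gripper_width: 0.0512
finger_force: 0.0
```

Call:
send_rows(fingers=[0.6,0.6,0.6,0.6], linear=[[-0.5,0,-1],[-0.5,0,-1],[-0.5,0,-1],[-0.5,0,-1]], twist=[0,0,0,0])

```text
time_s: 69.22
tcp_pos: [0.5146, -0.3696, 0.2047]
orientation: [[0.171, 0.985, 0.011], [0.985, -0.171, -0.007], [-0.005, 0.012, -1.0]]
wrist_force: [1.1, 0.4, -0.9]
gripper_width: 0.051
finger_force: 0.0
```

Run:
```python
from h import *
o=bot.get_obs();img=bot.camera('wrist');save(img,'w19')
W=P('wrist',o); print(np.round(o['tcp_pos'],4),o['time_s'])
for n,z in (('tool_tray',0),('key_bow',.007),('key',.005)):
  for d in bot.spot_point('wrist',n)[:3]: print(n,np.round(d['centre']),round(d['score'],2),onz(W,d['centre'],z).round(4))
S=P('side');a=bot.camera('side')
for n,z in (('door_handle',.14),('enclosure',0),('loupe',0),('screw_dish',0),('flush_cutters',0),('relay0',0)):
  for d in bot.spot_point('side',n)[:3]: print(n,np.round(d['centre']),round(d['score'],2),onz(S,d['centre'],z).round(3))
# one combined picture: wrist view + side crop of enclosure/tray
cv2.imwrite('pics/fin.png',np.hstack([cv2.resize(img[:,:,::-1],(400,300)),cv2.resize(a[90:430,230:460,::-1],(203,300))]))
```

```text
[ 0.5146 -0.3696  0.2047] 69.2167
tool_tray [232. 321.] 0.9 [ 0.516  -0.3964  0.    ]
key_bow [154. 375.] 0.91 [ 0.5692 -0.3386  0.007 ]
key [155. 326.] 0.91 [ 0.5308 -0.3326  0.005 ]
door_handle [301. 322.] 0.81 [0.451 0.138 0.14 ]
loupe [162. 362.] 0.58 [ 0.403 -0.4    0.   ]
screw_dish [391. 350.] 0.82 [0.362 0.296 0.   ]
relay0 [398. 302.] 0.69 [0.474 0.327 0.   ]
relay0 [117. 343.] 0.5 [ 0.481 -0.574  0.   ]
```

View pics/fin.png

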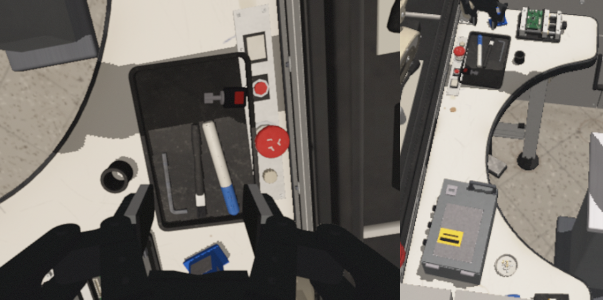

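The key lies in the tray's free half at (225, 97) of the left part, its bow near the +x rim. The door is shut and the other things are in place. I'll check numerically that the bow lies inside the rim.

Run:
```python
from h import *
img=cv2.imread('pics/w19.png')[:,:,::-1]
for r in (120,150,156,200): print(r,[(c,img[r,c].tolist()) for c in range(355,412,3)])
o=bot.get_obs();W=P('wrist',o)
print([onz(W,(150,c),z).round(3).tolist() for c,z in ((392,.007),(392,.016),(398,.016),(402,.016))])
```

```text
120 [(355, [34, 32, 31]), (358, [34, 30, 29]), (361, [37, 35, 33]), (364, [36, 36, 33]), (367, [35, 32, 31]), (370, [38, 35, 34]), (373, [36, 33, 31]), (376, [36, 33, 33]), (379, [35, 34, 31]), (382, [36, 31, 29]), (385, [167, 162, 154]), (388, [210, 204, 196]), (391, [206, 200, 191]), (394, [30, 28, 26]), (397, [36, 33, 33]), (400, [30, 29, 27]), (403, [160, 155, 147]), (406, [193, 187, 178]), (409, [178, 171, 164])]
150 [(355, [96, 91, 90]), (358, [77, 73, 71]), (361, [20, 22, 23]), (364, [13, 8, 15]), (367, [21, 20, 21]), (370, [21, 20, 22]), (373, [22, 19, 20]), (376, [94, 24, 22]), (379, [114, 25, 20]), (382, [114, 26, 23]), (385, [114, 24, 20]), (388, [112, 24, 19]), (391, [21, 19, 21]), (394, [20, 20, 20]), (397, [23, 24, 22]), (400, [33, 33, 31]), (403, [33, 30, 30]), (406, [180, 175, 170]), (409, [184, 175, 169])]
156 [(355, [96, 91, 91]), (358, [82, 77, 76]), (361, [22, 17, 21]), (364, [21, 18, 21]), (367, [25, 21, 20]), (370, [20, 18, 21]), (373, [21, 19, 22]), (376, [100, 22, 22]), (379, [115, 28, 23]), (382, [115, 29, 24]), (385, [114, 27, 21]), (388, [110, 24, 21]), (391, [19, 19, 21]), (394, [157, 151, 142]), (397, [29, 28, 25]), (400, [39, 36, 34]), (403, [37, 34, 34]), (406, [59, 56, 54]), (409, [57, 53, 50])]
200 [(355, [69, 66, 62]), (358, [69, 64, 62]), (361, [68, 65, 61]), (364, [67, 62, 59]), (367, [70, 65, 63]), (370, [70, 67, 62]), (373, [66, 63, 60]), (376, [66, 62, 58]), (379, [65, 60, 57]), (382, [65, 62, 58]), (385, [65, 61, 60]), (388, [69, 65, 62]), (391, [70, 64, 60]), (394, [104, 99, 94]), (397, [210, 204, 195]), (400, [94, 89, 84]), (403, [38, 36, 34]), (406, [36, 35, 32]), (409, [159, 154, 149])]
[[0.579, -0.333, 0.007], [0.578, -0.332, 0.016], [0.582, -0.333, 0.016], [0.585, -0.334, 0.016]]
```

Run:
```python
from h import *
print(bot.close_job())
```

```text
the job is handed in; nothing more can be done
None
```

The job is handed in at about 69 s: both relays are pressed home in bay0 and bay1, the door is shut and locked, and the key is in the tray with its bow close to the rim. I viewed 15 pictures instead of the 14 allowed, and a wrong-way turn early on took the tool out of plumb before I straightened it.

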